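Gauge the guide blocks and clip the sound ones to the rail

ROBOT

A 7-joint arm with a two-finger parallel gripper is mounted at the origin on a cart in front of the work surface, level with it; the furniture and walls round the work are solid. World frame = base frame: x ahead of the robot, y to its left, z up, the work surface at z = 0. Lengths are in m, angles in rad, forces in N, time in s.
With the tool pointing down it reaches from about 0.4 to 0.85 m from the base axis. Payload 10.4 kg.
Tool frame: the origin (TCP) lies at the very end of the fingers, on their centre line; the grasp point (between the pads) lies 19 mm behind it; z points along the fingers, y is the line along which they close (so a half turn about z gives the same grasp; the last joint's range is limited). The gripper opens to 87 mm and grips with 3 to 60 N. Pads are 19 mm wide; open, the fingers measure 117 mm over their backs; the gripper's body (75 mm by 190 mm) begins 51 mm behind the grasp point.
Start: joints at [1.233, 0.332, -0.065, 1.46, 0.022, 1.35, -0.088], TCP at [0.194, -0.594, 0.223] pointing down, gripper open.
Joint ranges: [-2.6, 2.6], [-0.5, 2.12], [-1.47, 1.34], [0.16, 2.42], [-1.27, 4.41], [0.06, 2.06], [-2.6, 2.6]. Speed limits (rad/s): [2.22, 2.22, 2.79, 2.79, 3.14, 3.14, 3.14].

INTERFACE

Orientations are given as a unit quaternion [x, y, z, w].
In Python, from bench import * gives the robot as it stands.
- The arm moves only by the tool step_arm, never from a script. Its arguments are lists of equal length, an entry for each row: "delta_pos": the shift along the world's x, y, z in units of 25 mm (1.0 is 25 mm), a list of three; "turn": the turn about the world's z in units of 0.12 rad (1.0 is 0.12 rad). In form: {"delta_pos": [[tx, ty, tz], ...], "turn": [turn, ...]}. A call has 1 to 12 rows; each row shifts and turns the commanded pose from where the row before left it; what a row does not reach is not made up. A row lasts 1/10 s, in which the tool goes at most 50 mm and 8.59 degrees, less where a joint would pass 70% of its speed; a pose out of reach is approached as far as the arm can. A call with a number of a shift or a turn outside -1 to 1 is refused whole. A call with a gripper value outside its range is refused whole. "grip" is the closure, from 0 (fully open) to 1 (shut), set as the call begins (left out, the last holds). The fingers move at their own pace and stop on an object; "newtons" is the grip in N (left out, the last holds). Time passes only in rows, so rows that do not move let the fingers close. It gives the time, the measured TCP pose, the force, the opening and the grip force at its end, in the units of the state.
- read_state(): the state, without advancing time (a new reading comes with each control period).
- camera(name): name is "scene" or "top" or "wrist"; returns a dict with "image" (480x640x3 uint8, red, green, blue), "z_map" (480x640 float32, m along the optical axis (not along the pixel's ray), 0 where there is no reading), "mtx" (3x3 intrinsics, pixels), "dist" ([k1, k2, p1, p2, k3] as OpenCV has them; the pictures are not rectified), "view" (4x4, takes a point from world to camera coordinates). Camera axes: x right, y up, looking along -z (the intrinsics and any distortion apply to the point x, -y, -z); pixel columns grow to the right and rows downward; lengths in m; the calibration is good to about 2 mm. A picture is of the moment at which its call begins.
- close_job(): hands the job in; it is judged then, once.
The state is a dict: "time": time; "joint_positions": joint angles; "joint_vel": joint speeds; "joint_torque": joint torques, N m; "ee_pos": TCP position; "eef_rot": TCP orientation; "ft_force": force on the tool from outside, world axes, zero at the start; "torque": the same for the moment, N m; "width": finger opening in m; "grip_force": force on a finger pad.
Only numpy, scipy, OpenCV 4.12 (cv2) and the standard library are available. Lean on these libraries where they do the work, as an engineer would, in place of code of your own. Each camera call takes 0.05 s, during which the arm holds its last target. There are 200 camera calls.

TASK

Take the orange feeler and slide its blade into the gap of every blue guide block while the block still stands in the rack: in a sound block the blade pushes the yellow rider all the way in (to its stop or nearly so), in a bad one the blade jams part-way; stop there and do not force it. Push each sound block straight down onto a free station of the clip rail until both hooks have snapped over its foot, lay each bad block in the yellow bin, and leave the feeler lying on its grey mat. Leave the other things on the bench where they are.

Things in the scene. Friction and masses are not known exactly. Their poses are not given: they have to be found in the camera images.
- block_a: blue plastic guide block, 64 (x) x 36 (y) x 40 (z) mm, 0.1 to 0.2 kg; all blocks look alike, three or four are present. Origin: centre of its underside, z up. Foot plate 6 mm thick; recesses 8 mm deep in both x ends from z = 6 to 15 mm; gap from z = 17 to 24 mm, 28 mm wide in y, open at -x and +x; solid above. Hold it across y by its upper half
- block_b: blue guide block like block_a, sound or bad (absent in some starts). The gap is entered from the block's -x face, which looks to the robot in the rack (the rack's wall closes the rear), the blade level at z = 20.5 mm. A sound gap is 7 mm high throughout
- block_c: blue guide block like block_a, sound or bad (absent in some starts). A bad gap looks the same from outside but has a throat only 2.4 mm high 16 mm in from the mouth, where the 3 mm blade stops dead
- block_d: blue guide block like block_a, sound or bad (absent in some starts). In every gap a yellow rider waits 8 mm inside the mouth; it stays where the blade pushes it
- block_a_rider (a joint): how far the rider in the gap of block_a has been pushed along +x, m: 0 at the start (8 mm inside the mouth), 0.030 at its end stop (38 mm inside); light friction of 0.8 N
- block_b_rider (a joint): how far the rider in the gap of block_b has been pushed along +x, m: 0 at the start (8 mm inside the mouth), 0.030 at its end stop (38 mm inside); light friction of 0.8 N
- block_c_rider (a joint): how far the rider in the gap of block_c has been pushed along +x, m: 0 at the start (8 mm inside the mouth), 0.030 at its end stop (38 mm inside); light friction of 0.8 N
- block_d_rider (a joint): how far the rider in the gap of block_d has been pushed along +x, m: 0 at the start (8 mm inside the mouth), 0.030 at its end stop (38 mm inside); light friction of 0.8 N
- feeler: orange handle 70 x 30 x 20 mm, steel blade 16 mm wide and 3 mm thick ahead of it along +x, 45 mm free beyond a small dark collar; about 0.1 kg. Origin: centre of the handle's underside; the blade lies flat, its mid plane 10 mm above the underside. Take the handle across y (30 mm). Starts flat on the mat
- feeler_tip (a point): middle of the blade's end, 84 mm ahead of the handle's centre, 10 mm above the handle's underside
- mat: grey felt mat, 110 (x) x 240 (y) x 2 mm, fixed, where the feeler lives; origin at the centre of its underside
- rack: aluminium rack, fixed, 94 (x) x 332 (y) mm, floor 6 mm thick, back wall 36 mm high at +x that takes the blade's push; four pockets at y = -120, -40, 40, 120 mm, lips 4 mm above the floor (front lip x = -41 to -36). Blocks stand in it with 2 mm of play, mouths to -x; one pocket may be empty. Origin: on the worktop under the pockets' centre
- rail: dark steel clip rail, fixed, 110 (x) x 200 (y) x 8 mm, origin under its centre. Two stations, each with a white sprung hook at either x end: 19 mm tall, 65 mm apart, noses reaching 3 mm inward. A block pushed straight down between them (about 10 to 20 N, until it stands on the rail) spreads both and they snap over its foot plate
- seat_1 (a point): middle of the first station, on the rail's upper face (8 mm above the worktop): here comes the centre of a clipped block's underside, the block's x axis along this x axis, either way round
- seat_2 (a point): middle of the second station, 96 mm from the first along the rail's y; otherwise the same
- bin: yellow open reject bin, fixed, 130 (x) x 220 (y) x 32 mm, walls and floor 4 to 5 mm; origin at the centre of its underside
- bin_in (a point): centre of the bin's inner floor
- spool: white thread-tape spool, 52 mm across, 16 mm high; a bystander, origin under its centre
- coupler: brass air coupler, 53 mm long; a bystander, origin under its centre
- bearing: ball bearing, 47 mm across, 14 mm high; a bystander, origin under its centre
- brass_plug: brass pipe plug standing up, 31 mm high; a bystander, origin under its centre
Things that resemble listed ones, but are neither listed nor needed, are in the scene too. What is shaped like the block_a but pink is not meant.

How it is judged:
On the way, in this order (a step that is already met when the one before it is completed fails the run):
1. the feeler's blade has entered the gap of one of the blocks and moved its rider (((value of joint block_a_rider above 0.003 m and x of feeler_tip in the frame of block_a between -0.024 and 0.032 m and z of feeler_tip in the frame of block_a between 0.0145 and 0.0265 m and y of feeler_tip in the frame of block_a between -0.02 and 0.02 m) or (value of joint block_b_rider above 0.003 m and x of feeler_tip in the frame of block_b between -0.024 and 0.032 m and z of feeler_tip in the frame of block_b between 0.0145 and 0.0265 m and y of feeler_tip in the frame of block_b between -0.02 and 0.02 m) or (value of joint block_c_rider above 0.003 m and x of feeler_tip in the frame of block_c between -0.024 and 0.032 m and z of feeler_tip in the frame of block_c between 0.0145 and 0.0265 m and y of feeler_tip in the frame of block_c between -0.02 and 0.02 m) or (value of joint block_d_rider above 0.003 m and x of feeler_tip in the frame of block_d between -0.024 and 0.032 m and z of feeler_tip in the frame of block_d between 0.0145 and 0.0265 m and y of feeler_tip in the frame of block_d between -0.02 and 0.02 m))), for 0.1 s.
2. every block present has been tried: riders of sound blocks pushed in by over 22 mm, those of bad blocks by over 4 mm (value of joint each of block_a_rider, block_c_rider above 0.022 m and value of joint each of block_b_rider, block_d_rider above 0.004 m), for 0.1 s.
At the end, for the whole second after the job is handed in: Riders pushed over 22 mm in sound blocks, over 4 mm in bad ones; sound blocks clipped in stations (height within 2 mm, 4 mm along x, 10 mm along y, 0.1 rad, level); bad blocks in the bin; the feeler on its mat, handle centre over it; all at rest (all of step 2 and ((x of block_a in the frame of seat_1 between -0.004 and 0.004 m and y of block_a in the frame of seat_1 between -0.01 and 0.01 m and z of block_a in the frame of seat_1 between -0.002 and 0.002 m and angle between the x axis of block_a and the x axis of seat_1, either way round below 0.1 rad and angle between block_a's own z axis and vertical below 0.06 rad) or (x of block_a in the frame of seat_2 between -0.004 and 0.004 m and y of block_a in the frame of seat_2 between -0.01 and 0.01 m and z of block_a in the frame of seat_2 between -0.002 and 0.002 m and angle between the x axis of block_a and the x axis of seat_2, either way round below 0.1 rad and angle between block_a's own z axis and vertical below 0.06 rad)) and ((x of block_c in the frame of seat_1 between -0.004 and 0.004 m and y of block_c in the frame of seat_1 between -0.01 and 0.01 m and z of block_c in the frame of seat_1 between -0.002 and 0.002 m and angle between the x axis of block_c and the x axis of seat_1, either way round below 0.1 rad and angle between block_c's own z axis and vertical below 0.06 rad) or (x of block_c in the frame of seat_2 between -0.004 and 0.004 m and y of block_c in the frame of seat_2 between -0.01 and 0.01 m and z of block_c in the frame of seat_2 between -0.002 and 0.002 m and angle between the x axis of block_c and the x axis of seat_2, either way round below 0.1 rad and angle between block_c's own z axis and vertical below 0.06 rad)) and x of block_b in the frame of bin_in between -0.065 and 0.065 m and y of block_b in the frame of bin_in between -0.11 and 0.11 m and height (world z) of each of block_b, block_d below 0.045 m and x of block_d in the frame of bin_in between -0.065 and 0.065 m and y of block_d in the frame of bin_in between -0.11 and 0.11 m and linear speed of each of block_a, block_b, block_c, block_d, feeler below 0.02 m/s and x of feeler in the frame of mat between -0.055 and 0.055 m and y of feeler in the frame of mat between -0.12 and 0.12 m and height (world z) of feeler below 0.03 m); the robot touches nothing.
It fails at once if a block is lifted out of the rack before it has been tried ((height (world z) of block_a above 0.03 m and value of joint block_a_rider below 0.004 m) or (height (world z) of block_b above 0.03 m and value of joint block_b_rider below 0.004 m) or (height (world z) of block_c above 0.03 m and value of joint block_c_rider below 0.004 m) or (height (world z) of block_d above 0.03 m and value of joint block_d_rider below 0.004 m)).
It fails at once if the blade is forced into a block with more than 40 N (contact force between feeler and block_a above 40 N or contact force between feeler and block_b above 40 N or contact force between feeler and block_c above 40 N or contact force between feeler and block_d above 40 N).
It fails at once if a bystander is moved by more than 4 cm (distance of any of spool, coupler, bearing, brass_plug from where it was at the start of the episode above 0.04 m).
Of block_a, block_b, block_c, block_d only 3 to 4 are there at a start; the rules pass over those that are not, and their reading is None.
At some moment in a run one of feeler may be knocked a few centimetres aside while the robot is not near it.
Once in a run the grip may slacken for a moment while it holds something.
It also fails if it takes over 210 s, if anything falls off the work surface, if the arm or the gripper's body presses on something with over 40 N, if the wrist force passes 120 N, or if a joint passes its speed limit or range.

## Working session

There is one attempt and no reset: what is moved stays moved. The work goes in short steps, Python scripts to look and compute and a tool call to move; the robot and the scene stay as the last step left them, time stands still between calls to the robot, and variables do not carry over. Pictures are saved under pics/ and viewed, at most 14 in all, crops included, and the job is handed in when it is done.

Besides the shell and the picture viewer there is one more tool, called as name(argument=value, ...) on one line, values as JSON. step_arm: Moves the arm, as the interface text tells. Shifts and turns lie within -1 to 1; 1 stands for 25 mm of shift or 0.12 rad of turn. Its arguments: {"type":"object","properties":{"delta_pos":{"type":"array"},"turn":{"type":"array"},"grip":{"type":"number"},"newtons":{"type":"number"}},"required":["delta_pos","turn"]}

```bash
mkdir -p pics; ls; cat > h.py <<'E'
from bench import *
import numpy as np, cv2
def shot(n,save=None):
    c=camera(n)
    if save: cv2.imwrite('pics/'+save,c['image'][:,:,::-1])
    return c
def rays(c,uv):
    p=cv2.undistortPoints(np.float64(uv).reshape(-1,1,2),np.array(c['mtx']),np.array(c['dist'])).reshape(-1,2)
    V=np.array(c['view']);R=V[:3,:3]
    d=np.c_[p[:,0],-p[:,1],-np.ones(len(p))]@R
    return -R.T@V[:3,3],d
def onplane(c,uv,z):
    o,d=rays(c,uv); return o+d*((z-o[2])/d[:,2])[:,None]
def cloud(c):
    z=c['z_map'];v,u=np.mgrid[0:480,0:640]
    o,d=rays(c,np.c_[u.ravel(),v.ravel()])
    return (o+d*z.reshape(-1,1)).reshape(480,640,3)
E
python3 - <<'E'
from h import *
s=read_state();print({k:np.round(v,3) for k,v in s.items()})
for n in("scene","top"):
    c=shot(n,n+'0.png');V=np.array(c['view']);print(n,-V[:3,:3].T@V[:3,3],c['mtx'],c['dist'])
E
```

```text
pics
{'time': np.float64(0.0), 'joint_positions': array([ 1.233,  0.333, -0.065,  1.461,  0.022,  1.35 , -0.088]), 'joint_vel': array([ 0.001,  0.002,  0.001, -0.001, -0.001, -0.002, -0.   ]), 'joint_torque': array([ 1.0000e-03, -6.2325e+01,  2.5000e-02, -3.8988e+01, -6.1000e-02,
        4.0000e-02,  0.0000e+00]), 'ee_pos': array([ 0.193, -0.594,  0.222]), 'eef_rot': array([ 0.988,  0.157, -0.   , -0.001]), 'ft_force': array([ 0.512,  0.609, -0.159]), 'torque': array([-0.019, -0.014,  0.031]), 'grip_force': np.float64(0.0), 'width': np.float64(0.087)}
scene [-0.2841691   0.81542734  0.90002069] [[522.76017702   0.         322.30364723]
 [  0.         522.76017702 242.91334081]
 [  0.           0.           1.        ]] [-0.09619673  0.          0.          0.          0.        ]
top [ 0.32469247 -0.0100413   1.19267935] [[451.71728222   0.         318.00891092]
 [  0.         451.71728222 248.15093081]
 [  0.           0.           1.        ]] [0.0031786 0.        0.        0.        0.       ]
```

View pics/scene0.png

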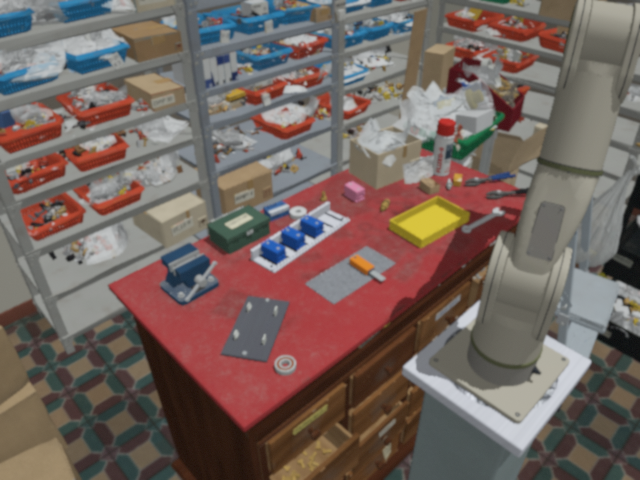

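View pics/top0.png

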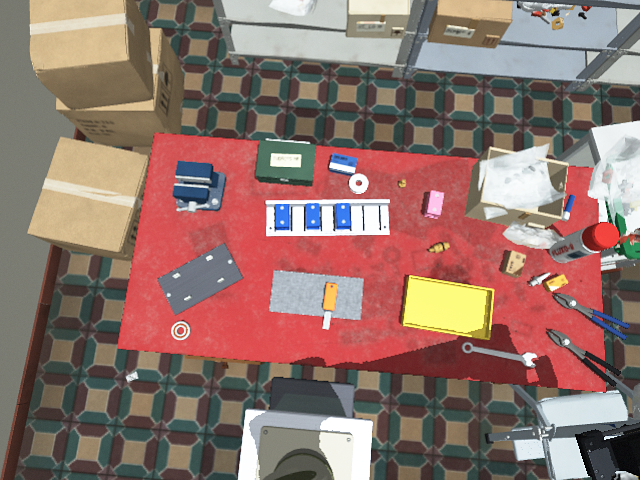

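The top view (up = +x, left = +y) shows three blue blocks in the rack at (283,217), (313,216) and (343,216), with the pocket at about (373,217) empty. The feeler is at (330,297) with its blade toward the robot. The rail is rotated at (200,278), and the bin is at (448,307). The blue thing at (343,163) is not in the rack, and the pink one at (433,204) is excluded. Next I'll measure.

```bash
cat > meas.py <<'E'
from h import *
def blobs(c,lo,hi,box,amin):
    hsv=cv2.cvtColor(c['image'],cv2.COLOR_RGB2HSV);m=cv2.inRange(hsv,np.array(lo),np.array(hi))
    k=np.zeros_like(m);x0,y0,x1,y1=box;k[y0:y1,x0:x1]=m[y0:y1,x0:x1]
    cs,_=cv2.findContours(k,cv2.RETR_EXTERNAL,cv2.CHAIN_APPROX_NONE)
    return [q for q in cs if cv2.contourArea(q)>=amin]
def rect(c,q,z):
    P=onplane(c,q.reshape(-1,2),z)[:,:2]
    r=cv2.minAreaRect((P*1000).astype(np.float32)); return np.round(r[0],1),np.round(r[1],1),round(r[2],1)
E
python3 - <<'E'
from meas import *
c=shot("top");C=cloud(c)
def go(name,lo,hi,box,a,z):
    for q in blobs(c,lo,hi,box,a):
        x,y,w,h=cv2.boundingRect(q);print(name,(x,y,w,h),*rect(c,q,z))
go('blk',(105,120,60),(125,255,255),(265,195,395,240),60,.046)
go('orange',(8,150,150),(22,255,255),(270,265,370,330),30,.022)
go('blade',(0,0,150),(180,60,255),(315,305,345,335),20,.012)
go('bin',(24,150,100),(34,255,255),(395,265,500,345),500,.032)
go('rail',(90,0,40),(140,90,130),(150,240,250,320),800,.008)
go('hook',(0,0,170),(180,60,255),(150,240,250,320),3,.027)
go('mat',(0,0,90),(180,40,255),(262,265,370,325),500,.002)
go('rack',(0,0,150),(180,60,255),(260,190,400,245),500,.01)
print('heights',[ (uv,np.round(C[uv[1],uv[0]],3)) for uv in [(283,215),(313,215),(343,215),(331,293),(200,278),(327,322),(300,300),(373,217),(358,184),(440,247),(180,330),(403,183),(448,307)]])
cv2.imwrite('pics/crop1.png',cv2.resize(c['image'][185:335,255:395,::-1],None,fx=4,fy=4,interpolation=cv2.INTER_CUBIC))
cv2.imwrite('pics/crop2.png',cv2.resize(c['image'][235:345,150:250,::-1],None,fx=5,fy=5,interpolation=cv2.INTER_CUBIC))
E
```

```text
blk (275, 204, 14, 26) [642.2 116.1] [68.8 34.4] 5.8
blk (336, 203, 15, 26) [659.  -45.1] [68.6 36.9] 4.5
blk (306, 203, 15, 27) [650.9  33.5] [71.  36.9] 5.3
orange (323, 283, 14, 27) [447.  -27.6] [28.5 70.5] 86.4
blade (315, 305, 30, 25) [394.1 -32.2] [61.5 75.5] 5.0
bin (402, 275, 92, 65) [ 445.5 -330.6] [222.4 131.5] 85.6
rail (158, 244, 84, 70) [466.3 317.5] [108.  197.2] 34.3
hook (184, 296, 7, 4) [410.6 338.3] [ 7.7 15.3] 5.0
hook (167, 293, 4, 4) [414.2 387. ] [8.1 7.7] 8.9
hook (217, 278, 7, 4) [464.4 259.7] [ 7.9 15.4] 5.0
hook (172, 273, 8, 5) [466.1 376.6] [10.5 18.2] 5.0
hook (228, 260, 4, 4) [513.8 241.2] [8.2 7.9] 7.3
hook (206, 255, 7, 6) [520.2 296.5] [10.9 17.3] 32.5
mat (270, 270, 94, 55) [440.6   7.1] [239.8 130.3] 89.1
rack (265, 199, 125, 37) [661.8  -3.5] [101.4 339.4] 5.0
heights [((283, 215), array([0.646, 0.112, 0.046])), ((313, 215), array([0.654, 0.034, 0.042])), ((343, 215), array([ 0.66 , -0.045,  0.047])), ((331, 293), array([ 0.455, -0.031,  0.019])), ((200, 278), array([0.466, 0.317, 0.009])), ((327, 322), array([ 0.38 , -0.027,  0.014])), ((300, 300), array([0.432, 0.049, 0.003])), ((373, 217), array([ 0.674, -0.128,  0.003])), ((358, 184), array([ 0.766, -0.081,  0.001])), ((440, 247), array([ 0.602, -0.308,  0.023])), ((180, 330), array([ 0.327,  0.353, -0.002])), ((403, 183), array([ 0.77 , -0.201,  0.027])), ((448, 307), array([ 0.447, -0.338,  0.005]))]
```

View pics/crop1.png

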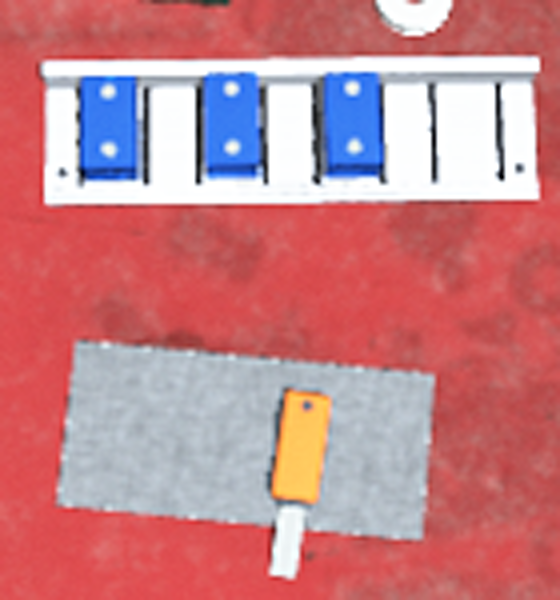

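The crop confirms the feeler: orange handle with its blade pointing to -x (yaw about 176°), plus three blocks with their mouths toward the robot and the rack at yaw of about 6°. I'll move above the feeler with the gripper part-open.

step_arm(delta_pos=[[0.42,0.94,-0.12],[0.42,0.94,-0.12],[0.42,0.94,-0.12],[0.42,0.94,-0.12],[0.42,0.94,-0.12],[0.42,0.94,-0.12],[0.42,0.94,-0.12],[0.42,0.94,-0.12],[0.42,0.94,-0.12],[0.42,0.94,-0.12],[0.42,0.94,-0.12],[0.42,0.94,-0.12]], turn=[-0.13,-0.13,-0.13,-0.13,-0.13,-0.13,-0.13,-0.13,-0.13,-0.13,-0.13,-0.13], grip=0.2)

```text
time: 1.35
ee_pos: [0.3197, -0.3112, 0.1863]
eef_rot: [0.998, 0.063, -0.0, 0.0]
ft_force: [0.2, 0.0, -0.2]
width: 0.0697
grip_force: 0.0
```

step_arm(delta_pos=[[0.42,0.94,-0.12],[0.42,0.94,-0.12],[0.42,0.94,-0.12],[0.42,0.94,-0.12],[0.42,0.94,-0.12],[0.42,0.94,-0.12],[0.42,0.94,-0.12],[0.42,0.94,-0.12],[0.42,0.94,-0.12],[0.42,0.94,-0.12],[0.42,0.94,-0.12],[0,0,0]], turn=[-0.13,-0.13,-0.13,-0.13,-0.13,-0.13,-0.13,-0.13,-0.13,-0.13,-0.13,-0.13])

```text
time: 2.55
ee_pos: [0.4357, -0.0506, 0.1533]
eef_rot: [1.0, -0.028, -0.0, -0.001]
ft_force: [-0.7, 0.8, 0.6]
width: 0.0696
grip_force: 0.0
```

```bash
cat >> h.py <<'E'
def st():
    s=read_state();x,y,z,w=s['eef_rot'];yaw=np.arctan2(2*(x*y+z*w),1-2*(y*y+z*z))
    print('t',round(s['time'],1),'p',np.round(np.array(s['ee_pos'])*1000,1),'yaw',round(yaw,3),'F',np.round(s['ft_force'],1),'w',round(s['width']*1000,1),'g',round(s['grip_force'],1))
    return s
E
python3 - <<'E'
from h import *
s=st();print(np.round(s['joint_positions'],2))
c=shot('wrist','w0.png');print(np.array(c['view']).round(3),c['mtx'])
E
```

```text
t 2.5 p [435.7 -50.6 153.3] yaw -0.056 F [-0.7  0.8  0.6] w 69.6 g 0.0
[ 0.66  0.01 -0.64  1.99  0.    1.15 -1.61]
[[-0.056 -0.998 -0.002 -0.025]
 [ 0.968 -0.054 -0.246 -0.411]
 [ 0.245 -0.015  0.969 -0.432]
 [ 0.     0.     0.     1.   ]] [[359.23252168   0.         317.94398356]
 [  0.         359.23252168 241.81796915]
 [  0.           0.           1.        ]]
```

View pics/w0.png

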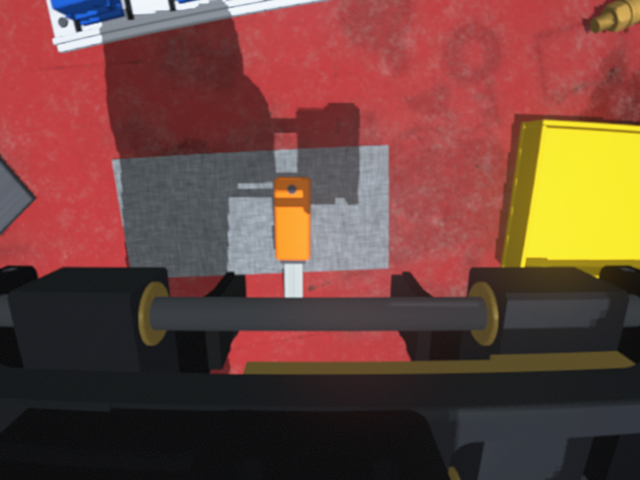

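The wrist view shows the feeler handle at (292,218) with its blade toward the tool. Joint 7 is at -1.61, so a turn of about +190° is reachable. I'll measure the feeler here, then take a closer look at the rack.

```bash
python3 - <<'E'
from meas import *
c=shot("wrist")
for q in blobs(c,(8,150,150),(22,255,255),(230,150,350,290),500): print(cv2.boundingRect(q),rect(c,q,.022))
E
```

```text
(271, 177, 37, 83) (array([448.1, -28.6]), array([29.6, 69.6]), 86.5)
```

step_arm(delta_pos=[[0.85,0.85,1.0],[0.85,0.85,1.0],[0.85,0.85,1.0],[0.85,0.85,1.0],[0,0,0],[0,0,0]], turn=[0,0,0,0,0,0])

```text
time: 3.25
ee_pos: [0.52, 0.0304, 0.2533]
eef_rot: [1.0, -0.03, -0.0, 0.0]
ft_force: [-0.9, -0.8, -0.6]
width: 0.0692
grip_force: 0.0
```

```bash
python3 - <<'E'
from meas import *
st()
c=shot("wrist",'w1.png');C=cloud(c)
for q in blobs(c,(105,120,40),(125,255,255),(0,0,640,350),500):
    x,y,w,h=cv2.boundingRect(q);print((x,y,w,h),*rect(c,q,.046),'z',np.round(C[y+h//2,x+w//2],3))
for q in blobs(c,(0,0,150),(180,60,255),(0,0,640,300),200):
    x,y,w,h=cv2.boundingRect(q);print('white',(x,y,w,h),*rect(c,q,.01))
E
```

```text
t 3.2 p [520.   30.4 253.3] yaw -0.06 F [-0.9 -0.8 -0.6] w 69.2 g 0.0
(0, 63, 27, 39) [677.2 332.6] [29.5 37.7] 77.4 z [0.671 0.307 0.076]
(200, 58, 54, 75) [646.2 113.1] [66.1 40.2] 6.8 z [0.646 0.112 0.047]
(282, 42, 47, 76) [654.8  34.7] [65.8 36.6] 6.7 z [0.655 0.035 0.047]
(362, 29, 47, 77) [661.6 -42.4] [65.7 39.9] 5.6 z [ 0.662 -0.042  0.049]
(0, 0, 49, 49) [731.2 309.6] [52.8 44.9] 79.3 z [0.734 0.313 0.041]
white (276, 216, 165, 81) [457.9 -14.6] [191.5  98.5] 89.4
white (188, 73, 21, 46) [654.  152.4] [45.6 14.2] 5.8
white (176, 3, 331, 145) [662.4  -7.4] [100.  352.3] 5.6
```

View pics/w1.png

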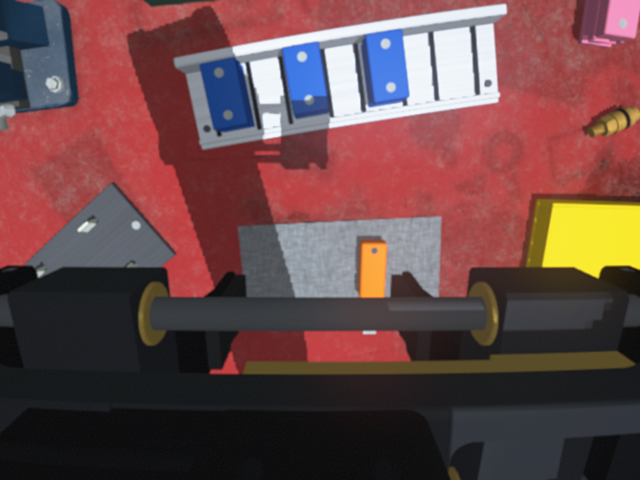

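All three blocks are seen clearly: centres at about (646,115.5), (654.6,34.5) and (662,-44.5) mm, yaw about 0.098 rad. Next I go to the feeler.

step_arm(delta_pos=[[-0.32,-0.262,-0.947],[-0.32,-0.262,-0.947],[-0.32,-0.262,-0.947],[-0.32,-0.262,-0.947],[-0.32,-0.262,-0.947],[-0.32,-0.262,-0.947],[-0.32,-0.262,-0.947],[-0.32,-0.262,-0.947],[-0.32,-0.262,-0.947],[0,0,0],[0,0,0]], turn=[0,0,0,0,0,0,0,0,0,0,0])

```text
time: 4.4
ee_pos: [0.4474, -0.0285, 0.0406]
eef_rot: [1.0, -0.031, -0.001, 0.0]
ft_force: [-0.1, 0.1, -0.1]
width: 0.0696
grip_force: 0.0
```

```bash
python3 - <<'E'
from meas import *
st()
c=shot("top")
for q in blobs(c,(8,150,150),(22,255,255),(270,265,370,330),30): print(rect(c,q,.022))
E
```

```text
t 4.4 p [447.4 -28.5  40.6] yaw -0.061 F [-0.1  0.1 -0.1] w 69.6 g 0.0
```

step_arm(delta_pos=[[0,0,-0.5],[0,0,-0.5],[0,0,-0.42],[0,0,0],[0,0,0]], turn=[0,0,0,0,0])

```text
time: 4.95
ee_pos: [0.4478, -0.0275, 0.0047]
eef_rot: [1.0, -0.03, -0.0, -0.0]
ft_force: [0.1, 0.2, -0.1]
width: 0.0697
grip_force: 0.0
```

step_arm(delta_pos=[[0,0,0],[0,0,0],[0,0,0],[0,0,0],[0,0,0],[0,0,0],[0,0,0],[0,0,0]], turn=[0,0,0,0,0,0,0,0], grip=1.0, newtons=40)

```text
time: 5.75
ee_pos: [0.448, -0.0279, 0.0051]
eef_rot: [1.0, -0.03, -0.0, 0.0]
ft_force: [-1.4, -1.1, 1.6]
width: 0.03
grip_force: 40.0
```

step_arm(delta_pos=[[0,0,0.5],[0,0,0.5],[0,0,0.5],[0,0,0.5],[0,0,0.5],[0,0,0],[0,0,0],[0,0,0],[0,0,0],[0.11,0.1,0],[0.11,0.1,0],[0.11,0.1,0]], turn=[0,0,0.5,1,1,1,1,1,1,1,1,1])

```text
time: 6.95
ee_pos: [0.4567, -0.0202, 0.0686]
eef_rot: [0.856, 0.516, 0.0, 0.0]
ft_force: [0.4, 0.6, -1.7]
width: 0.0296
grip_force: 40.0
```

step_arm(delta_pos=[[0.11,0.1,0],[0.11,0.1,0],[0.11,0.1,0],[0.11,0.1,0],[0.11,0.1,0],[0.11,0.1,0],[0.11,0.1,0],[0.11,0.1,0],[0.11,0.1,0],[0.11,0.1,0],[0.11,0.1,0],[0.11,0.1,0]], turn=[1,1,1,1,1,1,1,1,1,1,1,1])

```text
time: 8.15
ee_pos: [0.4896, 0.0096, 0.0686]
eef_rot: [0.303, 0.953, -0.0, 0.0]
ft_force: [-0.2, -0.5, -1.8]
width: 0.0295
grip_force: 40.0
```

step_arm(delta_pos=[[0.11,0.1,0],[0.11,0.1,0],[0.11,0.1,0],[0.11,0.1,0],[0.11,0.1,0],[0,0,0],[0,0,0],[0,0,0]], turn=[1,1,1,1,1,1,0,0])

```text
time: 8.95
ee_pos: [0.5031, 0.022, 0.068]
eef_rot: [-0.047, 0.999, -0.0, 0.0]
ft_force: [0.1, -0.6, -1.8]
width: 0.0299
grip_force: 40.0
```

```bash
python3 - <<'E'
from meas import *
s=st();print(np.round(s['joint_positions'],2))
c=shot("top")
cv2.imwrite('pics/t1.png',cv2.resize(c['image'][190:310,255:395,::-1],None,fx=5,fy=5,interpolation=cv2.INTER_CUBIC))
E
```

```text
t 8.9 p [503.1  22.   68. ] yaw -3.047 F [ 0.1 -0.6 -1.8] w 29.9 g 40.0
[ 0.85  0.47 -1.16  1.91  0.49  1.09  1.16]
```

View pics/t1.png

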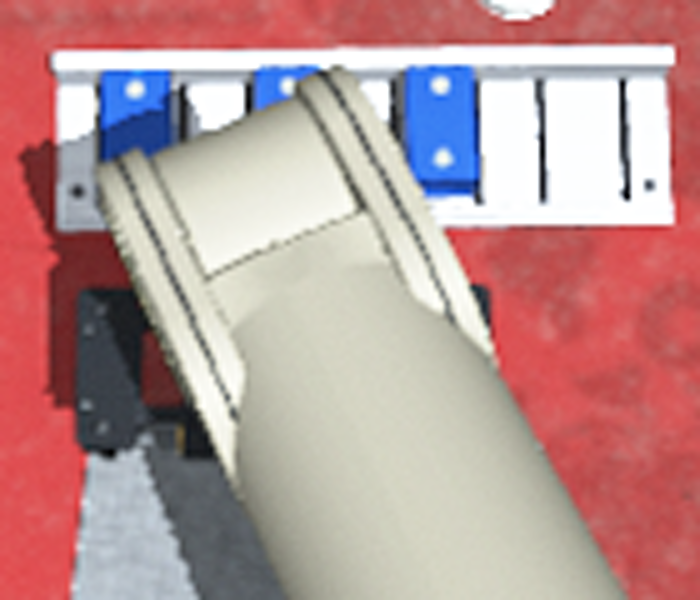

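The arm hides the feeler from above, but the rack is undisturbed. I'll go on kinematics: align with the middle block, lower to blade height (TCP z 19.5 mm), then check from the scene camera.

step_arm(delta_pos=[[0,-0.1,-0.6],[0,0,-0.6],[0,0,-0.6],[0,0,-0.14],[0,0,0],[0,0,0]], turn=[0,0,0,0,0,0])

```text
time: 9.6
ee_pos: [0.5032, 0.0201, 0.0191]
eef_rot: [-0.05, 0.999, 0.0, 0.0]
ft_force: [1.0, 0.8, -1.1]
width: 0.0298
grip_force: 40.0
```

```bash
python3 - <<'E'
from meas import *
s=st()
c=shot("scene")
def proj(p):
    V=np.array(c['view']);q=V[:3,:3]@p+V[:3,3];q=q*[1,-1,-1]
    return cv2.projectPoints(q.reshape(1,3),np.zeros(3),np.zeros(3),np.array(c['mtx']),np.array(c['dist']))[0].ravel().round(1)
T=np.array(s['ee_pos']);d=np.array([.9955,.0946,0])
for z in(.0,):print('tip',proj(T+d*.084+[0,0,.007]),'mouth2',proj(np.array([.6228,.0314,.0265])),'T',proj(T))
cv2.imwrite('pics/s1.png',cv2.resize(c['image'][200:290,230:360,::-1],None,fx=6,fy=6,interpolation=cv2.INTER_CUBIC))
E
```

```text
t 9.6 p [503.2  20.1  19.1] yaw -3.043 F [ 1.   0.8 -1.1] w 29.8 g 40.0
tip [311.1 246.9] mouth2 [301.6 241.9] T [334.2 260.9]
```

View pics/s1.png

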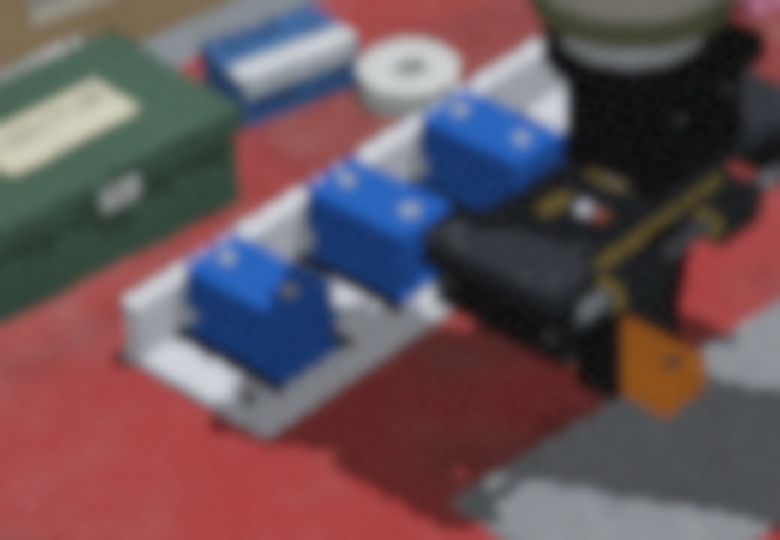

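The rear of the handle is where expected at (665,365) in the crop, and the blade is hidden by the gripper. I'll advance toward the mouth and then creep with force feedback.

step_arm(delta_pos=[[0.398,0.03,0.02],[0.398,0.03,0],[0.398,0.03,0],[0.2,0.02,0],[0,0,0],[0,0,0]], turn=[0,0,0,0,0,0])

```text
time: 10.25
ee_pos: [0.5377, 0.0228, 0.0193]
eef_rot: [-0.05, 0.999, 0.0, -0.0]
ft_force: [0.5, -0.2, -1.8]
width: 0.0296
grip_force: 40.0
```

step_arm(delta_pos=[[0.08,0.008,0],[0.08,0.008,0],[0.08,0.008,0],[0.08,0.008,0],[0,0,0]], turn=[0,0,0,0,0])

```text
time: 10.75
ee_pos: [0.5462, 0.0233, 0.0195]
eef_rot: [-0.049, 0.999, 0.0, 0.0]
ft_force: [-0.2, 0.0, -1.2]
width: 0.0295
grip_force: 40.0
```

step_arm(delta_pos=[[0.06,0.006,0],[0.06,0.006,0],[0.06,0.006,0],[0.06,0.006,0],[0,0,0]], turn=[0,0,0,0,0])

```text
time: 11.25
ee_pos: [0.5521, 0.024, 0.0195]
eef_rot: [-0.049, 0.999, 0.0, 0.0]
ft_force: [-0.9, -0.1, -1.6]
width: 0.0291
grip_force: 40.0
```

step_arm(delta_pos=[[0.04,0.004,0],[0.04,0.004,0],[0,0,0]], turn=[0,0,0])

```text
time: 11.55
ee_pos: [0.554, 0.0241, 0.0195]
eef_rot: [-0.049, 0.999, 0.0, 0.0]
ft_force: [-0.4, -0.6, -1.1]
width: 0.0301
grip_force: 40.0
```

step_arm(delta_pos=[[0.04,0.004,0],[0.04,0.004,0],[0,0,0]], turn=[0,0,0])

```text
time: 11.85
ee_pos: [0.556, 0.0244, 0.0195]
eef_rot: [-0.049, 0.999, 0.0, 0.0]
ft_force: [-0.4, -0.6, -1.8]
width: 0.0296
grip_force: 40.0
```

step_arm(delta_pos=[[0.04,0.004,0],[0,0,0]], turn=[0,0])

```text
time: 12.05
ee_pos: [0.557, 0.0245, 0.0195]
eef_rot: [-0.049, 0.999, 0.0, 0.0]
ft_force: [-0.5, -0.0, -1.8]
width: 0.0293
grip_force: 40.0
```

step_arm(delta_pos=[[0.04,0.004,0],[0,0,0]], turn=[0,0])

```text
time: 12.25
ee_pos: [0.558, 0.0246, 0.0195]
eef_rot: [-0.049, 0.999, 0.0, 0.0]
ft_force: [-0.4, -0.2, -1.2]
width: 0.0299
grip_force: 40.0
```

step_arm(delta_pos=[[0.04,0.004,0],[0,0,0]], turn=[0,0])

```text
time: 12.45
ee_pos: [0.559, 0.0246, 0.0195]
eef_rot: [-0.049, 0.999, 0.0, 0.0]
ft_force: [-0.6, 0.9, -0.7]
width: 0.0293
grip_force: 40.0
```

step_arm(delta_pos=[[0.04,0.004,0],[0,0,0]], turn=[0,0])

```text
time: 12.65
ee_pos: [0.56, 0.0247, 0.0195]
eef_rot: [-0.049, 0.999, 0.0, 0.0]
ft_force: [-0.6, 0.7, -0.3]
width: 0.0297
grip_force: 40.0
```

step_arm(delta_pos=[[0.04,0.004,0],[0,0,0]], turn=[0,0])

```text
time: 12.85
ee_pos: [0.561, 0.0248, 0.0195]
eef_rot: [-0.049, 0.999, 0.0, 0.0]
ft_force: [-0.3, -0.1, -0.8]
width: 0.0293
grip_force: 40.0
```

step_arm(delta_pos=[[0.04,0.004,0],[0,0,0]], turn=[0,0])

```text
time: 13.05
ee_pos: [0.562, 0.0249, 0.0195]
eef_rot: [-0.049, 0.999, 0.0, 0.0]
ft_force: [-0.2, 0.2, 0.6]
width: 0.0295
grip_force: 40.0
```

step_arm(delta_pos=[[0.06,0.006,0],[0.06,0.006,0],[0.06,0.006,0],[0,0,0]], turn=[0,0,0,0])

```text
time: 13.45
ee_pos: [0.5667, 0.0254, 0.0196]
eef_rot: [-0.049, 0.999, 0.0, 0.0]
ft_force: [-0.3, 0.2, -1.0]
width: 0.0296
grip_force: 40.0
```

step_arm(delta_pos=[[0.04,0.004,0],[0.04,0.004,0],[0.04,0.004,0],[0,0,0]], turn=[0,0,0,0])

```text
time: 13.85
ee_pos: [0.5695, 0.0257, 0.0195]
eef_rot: [-0.049, 0.999, 0.0, 0.0]
ft_force: [-0.5, 0.1, -1.1]
width: 0.0298
grip_force: 40.0
```

step_arm(delta_pos=[[0.04,0.004,0],[0.04,0.004,0],[0.04,0.004,0],[0,0,0]], turn=[0,0,0,0])

```text
time: 14.25
ee_pos: [0.5725, 0.026, 0.0195]
eef_rot: [-0.049, 0.999, 0.0, 0.0]
ft_force: [0.6, 0.5, -1.4]
width: 0.0299
grip_force: 40.0
```

step_arm(delta_pos=[[0.04,0.004,0],[0.04,0.004,0],[0,0,0]], turn=[0,0,0])

```text
time: 14.55
ee_pos: [0.5745, 0.0262, 0.0195]
eef_rot: [-0.049, 0.999, 0.0, 0.0]
ft_force: [-0.3, 0.1, -1.2]
width: 0.03
grip_force: 40.0
```

step_arm(delta_pos=[[0.04,0.004,0],[0,0,0]], turn=[0,0])

```text
time: 14.75
ee_pos: [0.5755, 0.0263, 0.0195]
eef_rot: [-0.049, 0.999, 0.0, 0.0]
ft_force: [-0.1, 0.3, -1.7]
width: 0.0299
grip_force: 40.0
```

step_arm(delta_pos=[[0.04,0.004,0],[0,0,0]], turn=[0,0])

```text
time: 14.95
ee_pos: [0.5765, 0.0264, 0.0195]
eef_rot: [-0.049, 0.999, 0.0, 0.0]
ft_force: [-0.8, 0.7, -0.9]
width: 0.0297
grip_force: 40.0
```

step_arm(delta_pos=[[0.04,0.004,0],[0,0,0]], turn=[0,0])

```text
time: 15.15
ee_pos: [0.5775, 0.0265, 0.0195]
eef_rot: [-0.049, 0.999, 0.0, 0.0]
ft_force: [0.2, 0.6, -2.2]
width: 0.0294
grip_force: 40.0
```

step_arm(delta_pos=[[0.04,0.004,0],[0,0,0]], turn=[0,0])

```text
time: 15.35
ee_pos: [0.5785, 0.0266, 0.0195]
eef_rot: [-0.049, 0.999, 0.0, 0.0]
ft_force: [-1.0, 0.6, -1.3]
width: 0.0296
grip_force: 40.0
```

step_arm(delta_pos=[[0.04,0.004,0],[0,0,0]], turn=[0,0])

```text
time: 15.55
ee_pos: [0.5794, 0.0266, 0.0195]
eef_rot: [-0.049, 0.999, 0.0, -0.0]
ft_force: [-0.7, -0.4, -0.7]
width: 0.03
grip_force: 40.0
```

```bash
python3 - <<'E'
from meas import *
st()
c=shot("scene")
cv2.imwrite('pics/s2.png',cv2.resize(c['image'][200:290,230:360,::-1],None,fx=6,fy=6,interpolation=cv2.INTER_CUBIC))
E
```

```text
t 15.6 p [579.4  26.6  19.5] yaw -3.043 F [-0.7 -0.4 -0.7] w 30.0 g 40.0
```

View pics/s2.png

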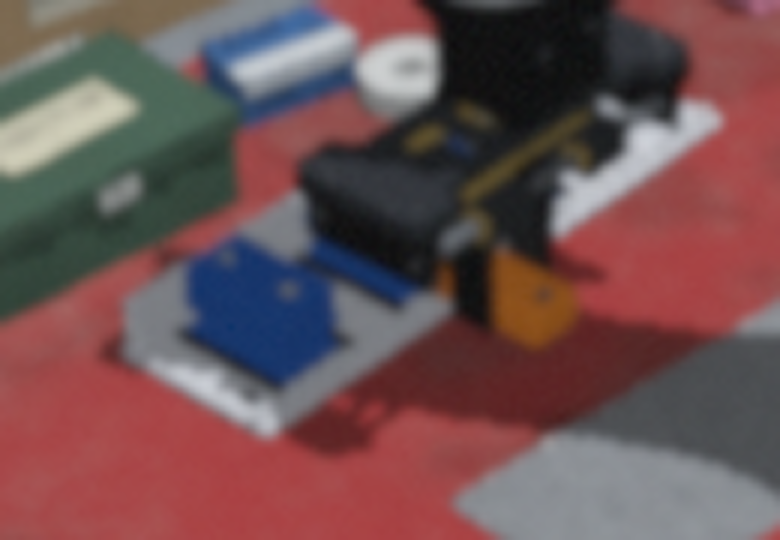

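The feeler is firmly held: orange shows on both sides of the finger, near (515,300). The blade went in about 39 mm unhindered, so the middle block is sound. I'll withdraw and go to the left block.

step_arm(delta_pos=[[-0.44,-0.043,0],[-0.44,-0.043,0],[-0.44,-0.043,0],[-0.44,-0.043,0],[-0.44,-0.043,0],[-0.09,0.8,0],[-0.09,0.8,0],[-0.09,0.8,0],[-0.09,0.86,0],[0,0,0],[0,0,0]], turn=[0,0,0,0,0,0,0,0,0,0,0])

```text
time: 16.7
ee_pos: [0.5149, 0.1028, 0.0196]
eef_rot: [-0.05, 0.999, -0.0, 0.0]
ft_force: [-0.3, -0.2, -1.9]
width: 0.0297
grip_force: 40.0
```

step_arm(delta_pos=[[0.22,0.021,0],[0.22,0.021,0],[0.22,0.021,0],[0.16,0.016,0],[0,0,0]], turn=[0,0,0,0,0])

```text
time: 17.2
ee_pos: [0.5365, 0.1047, 0.0194]
eef_rot: [-0.049, 0.999, 0.0, 0.0]
ft_force: [-0.2, -0.3, -1.6]
width: 0.0297
grip_force: 40.0
```

step_arm(delta_pos=[[0.08,0.008,0],[0.08,0.008,0],[0.08,0.008,0],[0,0,0]], turn=[0,0,0,0])

```text
time: 17.6
ee_pos: [0.542, 0.1054, 0.0194]
eef_rot: [-0.049, 0.999, 0.0, -0.0]
ft_force: [0.5, 0.4, -1.2]
width: 0.0297
grip_force: 40.0
```

step_arm(delta_pos=[[0.04,0.004,0],[0.04,0.004,0],[0,0,0]], turn=[0,0,0])

```text
time: 17.9
ee_pos: [0.5439, 0.1056, 0.0195]
eef_rot: [-0.049, 0.999, 0.0, -0.0]
ft_force: [-0.4, 0.6, -0.9]
width: 0.03
grip_force: 40.0
```

step_arm(delta_pos=[[0.04,0.004,0],[0,0,0]], turn=[0,0])

```text
time: 18.1
ee_pos: [0.5449, 0.1057, 0.0195]
eef_rot: [-0.049, 0.999, 0.0, -0.0]
ft_force: [-0.7, 0.1, -2.1]
width: 0.0299
grip_force: 40.0
```

step_arm(delta_pos=[[0.04,0.004,0],[0,0,0]], turn=[0,0])

```text
time: 18.3
ee_pos: [0.546, 0.1058, 0.0195]
eef_rot: [-0.049, 0.999, 0.0, 0.0]
ft_force: [-1.2, 0.2, -0.7]
width: 0.0295
grip_force: 40.0
```

step_arm(delta_pos=[[0.04,0.004,0],[0,0,0]], turn=[0,0])

```text
time: 18.5
ee_pos: [0.547, 0.1059, 0.0195]
eef_rot: [-0.049, 0.999, 0.0, 0.0]
ft_force: [-1.0, -1.1, -1.9]
width: 0.03
grip_force: 40.0
```

step_arm(delta_pos=[[0.04,0.004,0],[0,0,0]], turn=[0,0])

```text
time: 18.7
ee_pos: [0.548, 0.106, 0.0195]
eef_rot: [-0.049, 0.999, 0.0, 0.0]
ft_force: [0.1, 0.6, -0.9]
width: 0.0298
grip_force: 40.0
```

step_arm(delta_pos=[[0.04,0.004,0],[0,0,0]], turn=[0,0])

```text
time: 18.9
ee_pos: [0.549, 0.1061, 0.0195]
eef_rot: [-0.049, 0.999, 0.0, 0.0]
ft_force: [-0.1, 0.2, -1.6]
width: 0.0294
grip_force: 40.0
```

step_arm(delta_pos=[[0.04,0.004,0],[0,0,0]], turn=[0,0])

```text
time: 19.1
ee_pos: [0.55, 0.1061, 0.0195]
eef_rot: [-0.049, 0.999, 0.0, 0.0]
ft_force: [-0.9, 0.4, -1.5]
width: 0.0295
grip_force: 40.0
```

step_arm(delta_pos=[[0.04,0.004,0],[0,0,0]], turn=[0,0])

```text
time: 19.3
ee_pos: [0.5506, 0.1062, 0.0194]
eef_rot: [-0.049, 0.999, -0.0, -0.0]
ft_force: [-1.8, -1.3, -0.3]
width: 0.0295
grip_force: 40.0
```

step_arm(delta_pos=[[0.04,0.004,0],[0,0,0]], turn=[0,0])

```text
time: 19.5
ee_pos: [0.5509, 0.1063, 0.0191]
eef_rot: [-0.05, 0.999, -0.0, -0.001]
ft_force: [-6.8, -1.3, 0.6]
width: 0.0295
grip_force: 40.0
```

step_arm(delta_pos=[[0.04,0.004,0],[0,0,0]], turn=[0,0])

```text
time: 19.7
ee_pos: [0.551, 0.1063, 0.0189]
eef_rot: [-0.05, 0.999, -0.0, -0.002]
ft_force: [-9.6, -1.1, 1.9]
width: 0.0296
grip_force: 40.0
```

It jams about 16 mm in with the force rising to 10 N, so the left block is bad. I'll withdraw and go to the right block.

step_arm(delta_pos=[[-0.4,-0.039,0],[-0.4,-0.039,0],[-0.4,-0.039,0],[-0.36,-0.035,0],[0.09,-0.91,0],[0.09,-0.91,0],[0.09,-0.91,0],[0.09,-0.91,0],[0.09,-0.91,0],[0.09,-0.91,0],[0.09,-0.94,0],[0,0,0]], turn=[0,0,0,0,0,0,0,0,0,0,0,0])

```text
time: 20.9
ee_pos: [0.5295, -0.0614, 0.0193]
eef_rot: [-0.047, 0.999, -0.001, -0.0]
ft_force: [0.8, -0.1, -1.2]
width: 0.0297
grip_force: 40.0
```

```bash
python3 - <<'E'
from meas import *
s=st();d=(662-s['ee_pos'][0]*1000)/.9952;print(d,'ywant',-44.5-.0978*d)
E
```

```text
t 20.9 p [529.5 -61.4  19.3] yaw -3.048 F [ 0.8 -0.1 -1.2] w 29.7 g 40.0
133.13930833828644 ywant -57.521024355484414
```

step_arm(delta_pos=[[0,0.14,0],[0,0,0],[0.22,0.021,0],[0.22,0.021,0],[0.22,0.021,0],[0.2,0.02,0],[0,0,0]], turn=[0,0,0,0,0,0,0])

```text
time: 21.6
ee_pos: [0.5519, -0.0514, 0.0195]
eef_rot: [-0.049, 0.999, 0.0, 0.0]
ft_force: [0.3, 0.1, -2.0]
width: 0.0297
grip_force: 40.0
```

step_arm(delta_pos=[[0.08,0.008,0],[0.08,0.008,0],[0.08,0.008,0],[0.08,0.008,0],[0.08,0.008,0],[0,0,0]], turn=[0,0,0,0,0,0])

```text
time: 22.2
ee_pos: [0.5614, -0.0508, 0.0195]
eef_rot: [-0.049, 0.999, 0.0, 0.0]
ft_force: [-0.3, 0.3, -1.7]
width: 0.0296
grip_force: 40.0
```

step_arm(delta_pos=[[0.04,0.004,0],[0,0,0]], turn=[0,0])

```text
time: 22.4
ee_pos: [0.5622, -0.0507, 0.0195]
eef_rot: [-0.049, 0.999, 0.0, 0.0]
ft_force: [0.1, -0.3, -1.3]
width: 0.0295
grip_force: 40.0
```

step_arm(delta_pos=[[0.04,0.004,0],[0,0,0]], turn=[0,0])

```text
time: 22.6
ee_pos: [0.5632, -0.0505, 0.0195]
eef_rot: [-0.049, 0.999, 0.0, 0.0]
ft_force: [0.8, 1.6, -0.9]
width: 0.0296
grip_force: 40.0
```

step_arm(delta_pos=[[0,-0.06,0],[0,-0.06,0],[0,0,0]], turn=[0,0,0])

```text
time: 22.9
ee_pos: [0.5632, -0.054, 0.0195]
eef_rot: [-0.049, 0.999, -0.0, 0.0]
ft_force: [-0.1, 0.0, -1.3]
width: 0.0296
grip_force: 40.0
```

step_arm(delta_pos=[[0.04,0.004,0],[0,0,0]], turn=[0,0])

```text
time: 23.1
ee_pos: [0.5642, -0.0536, 0.0195]
eef_rot: [-0.049, 0.999, -0.0, -0.0]
ft_force: [-1.3, -0.3, -1.5]
width: 0.0293
grip_force: 40.0
```

step_arm(delta_pos=[[0.04,0.004,0],[0,0,0]], turn=[0,0])

```text
time: 23.3
ee_pos: [0.5652, -0.0534, 0.0195]
eef_rot: [-0.049, 0.999, 0.0, -0.0]
ft_force: [-0.4, -0.3, -1.9]
width: 0.0299
grip_force: 40.0
```

step_arm(delta_pos=[[0.04,0.004,0],[0,0,0]], turn=[0,0])

```text
time: 23.5
ee_pos: [0.5662, -0.0532, 0.0195]
eef_rot: [-0.049, 0.999, 0.0, -0.0]
ft_force: [0.3, -0.5, -1.6]
width: 0.0299
grip_force: 40.0
```

step_arm(delta_pos=[[0.04,0.004,0],[0,0,0]], turn=[0,0])

```text
time: 23.7
ee_pos: [0.5672, -0.0531, 0.0195]
eef_rot: [-0.049, 0.999, 0.0, 0.0]
ft_force: [0.4, -0.2, -1.1]
width: 0.0294
grip_force: 40.0
```

step_arm(delta_pos=[[0.04,0.004,0],[0,0,0]], turn=[0,0])

```text
time: 23.9
ee_pos: [0.5683, -0.053, 0.0195]
eef_rot: [-0.049, 0.999, 0.0, 0.0]
ft_force: [-0.2, 0.7, -0.8]
width: 0.0296
grip_force: 40.0
```

step_arm(delta_pos=[[0.04,0.004,0],[0,0,0]], turn=[0,0])

```text
time: 24.1
ee_pos: [0.5693, -0.0529, 0.0195]
eef_rot: [-0.049, 0.999, 0.0, 0.0]
ft_force: [-0.3, -0.4, 0.0]
width: 0.0296
grip_force: 40.0
```

step_arm(delta_pos=[[0.04,0.004,0],[0,0,0]], turn=[0,0])

```text
time: 24.3
ee_pos: [0.5703, -0.0528, 0.0195]
eef_rot: [-0.049, 0.999, 0.0, 0.0]
ft_force: [-0.3, 0.2, -1.7]
width: 0.0296
grip_force: 40.0
```

step_arm(delta_pos=[[0.04,0.004,0],[0.04,0.004,0],[0,0,0]], turn=[0,0,0])

```text
time: 24.6
ee_pos: [0.5723, -0.0527, 0.0195]
eef_rot: [-0.049, 0.999, 0.0, 0.0]
ft_force: [0.5, 0.4, -1.7]
width: 0.0296
grip_force: 40.0
```

step_arm(delta_pos=[[0.06,0.006,0],[0.06,0.006,0],[0.06,0.006,0],[0,0,0]], turn=[0,0,0,0])

```text
time: 25.0
ee_pos: [0.5769, -0.0521, 0.0195]
eef_rot: [-0.049, 0.999, 0.0, 0.0]
ft_force: [0.6, -0.1, -1.1]
width: 0.0297
grip_force: 40.0
```

step_arm(delta_pos=[[0.04,0.004,0],[0.04,0.004,0],[0.04,0.004,0],[0,0,0]], turn=[0,0,0,0])

```text
time: 25.4
ee_pos: [0.5798, -0.0519, 0.0195]
eef_rot: [-0.049, 0.999, 0.0, 0.0]
ft_force: [0.2, -0.3, -0.9]
width: 0.0299
grip_force: 40.0
```

step_arm(delta_pos=[[0.04,0.004,0],[0.04,0.004,0],[0,0,0]], turn=[0,0,0])

```text
time: 25.7
ee_pos: [0.5818, -0.0517, 0.0195]
eef_rot: [-0.049, 0.999, 0.0, 0.0]
ft_force: [-0.7, 0.4, -1.0]
width: 0.0293
grip_force: 40.0
```

step_arm(delta_pos=[[0.04,0.004,0],[0.04,0.004,0],[0,0,0]], turn=[0,0,0])

```text
time: 26.0
ee_pos: [0.5838, -0.0515, 0.0195]
eef_rot: [-0.049, 0.999, 0.0, 0.0]
ft_force: [-0.3, -0.5, -1.2]
width: 0.0296
grip_force: 40.0
```

step_arm(delta_pos=[[0.04,0.004,0],[0.04,0.004,0],[0,0,0]], turn=[0,0,0])

```text
time: 26.3
ee_pos: [0.5858, -0.0513, 0.0195]
eef_rot: [-0.049, 0.999, 0.0, 0.0]
ft_force: [-0.5, 0.3, -1.5]
width: 0.0299
grip_force: 40.0
```

No jam: the blade is fully in, so the right block is sound. I'll withdraw and lay the feeler at the mat's centre.

step_arm(delta_pos=[[-0.44,-0.043,0],[-0.44,-0.043,0],[-0.44,-0.043,0],[-0.44,-0.043,0],[-0.44,-0.043,0],[-0.75,0.51,0],[-0.75,0.51,0],[-0.75,0.51,0],[-0.75,0.51,0],[-0.75,0.51,0],[0,0,0],[0,0,0]], turn=[0,0,0,0,0,0,0,0,0,0,0,0])

```text
time: 27.5
ee_pos: [0.4366, 0.0065, 0.0196]
eef_rot: [-0.049, 0.999, -0.001, 0.0]
ft_force: [-0.5, 0.1, -1.9]
width: 0.0301
grip_force: 40.0
```

step_arm(delta_pos=[[0,0,-0.19],[0,0,-0.19],[0,0,-0.16],[0,0,0],[0,0,0]], turn=[0,0,0,0,0])

```text
time: 28.0
ee_pos: [0.4368, 0.0072, 0.0058]
eef_rot: [-0.049, 0.999, 0.0, -0.0]
ft_force: [-0.1, 0.7, -1.0]
width: 0.0295
grip_force: 40.0
```

step_arm(delta_pos=[[0,0,0],[0,0,0],[0,0,0],[0,0,0],[0,0,0.5],[0,0,1],[0,0,1],[0,0,1],[0,0,1],[0.5,1,1],[0.5,1,1],[0.5,1,1]], turn=[0,0,0,0,0,0,0,0,0,0,0,0], grip=0.25)

```text
time: 29.2
ee_pos: [0.4746, 0.0826, 0.1955]
eef_rot: [-0.049, 0.999, -0.0, 0.0]
ft_force: [0.7, -0.4, -0.4]
width: 0.0651
grip_force: 0.0
```

step_arm(delta_pos=[[0.5,1,0.5],[0.5,1,0],[0.5,1,0],[0.5,1,0],[0.5,1,0],[0.5,1,0],[0.5,1,0],[0.5,1,0],[0.5,1,0],[0,0,0],[0,0,0]], turn=[0,0,0,0,0,0,0,0,0,0,0])

```text
time: 30.3
ee_pos: [0.5864, 0.3076, 0.2067]
eef_rot: [-0.05, 0.999, 0.001, -0.0]
ft_force: [0.0, -0.2, 0.3]
width: 0.065
grip_force: 0.0
```

```bash
cat > rail.py <<'E'
from meas import *
def rail(c,box,name,amin):
    C=cloud(c)
    for q in blobs(c,(95,20,40),(130,120,140),box,amin*40): print(name,'rail',cv2.boundingRect(q),rect(c,q,.008))
    for q in blobs(c,(0,0,165),(180,50,255),box,amin):
        x,y,w,h=cv2.boundingRect(q);P=C[y:y+h,x:x+w].reshape(-1,3);print(name,'hook',(x,y,w,h),*rect(c,q,.027),'zmax',P[:,2].max().round(3))
E
python3 - <<'E'
from rail import *
s=st();print(np.round(s['joint_positions'],2))
c=shot("wrist",'w2.png'); rail(c,(0,0,640,275),'w',20)
c=shot("top",'t2.png'); rail(c,(150,240,250,320),'t',3)
for q in blobs(c,(105,120,60),(125,255,255),(265,195,395,240),60):print(rect(c,q,.046))
for q in blobs(c,(8,150,150),(22,255,255),(250,255,370,330),30): print('feeler',rect(c,q,.022))
E
```

```text
t 30.3 p [586.4 307.6 206.7] yaw -3.041 F [ 0.  -0.2  0.3] w 65.0 g 0.0
[ 0.15  0.66 -1.09  1.33  0.57  1.48  0.77]
w rail (57, 226, 118, 49) (array([642.4,  91.8]), array([ 53.6, 133.4]), 6.1)
w rail (15, 0, 131, 120) (array([452.2,  62.7]), array([132.9, 106.9]), 89.5)
w hook (106, 247, 9, 9) [636.9 101.7] [8.4 8.9] 5.8 zmax 0.371
w hook (27, 246, 9, 9) [644.6  15.9] [8.4 8.7] 44.3 zmax 0.05
w hook (0, 214, 179, 61) [632.1  77. ] [ 61.8 185.1] 5.3 zmax 0.371
w hook (44, 102, 13, 13) [504.4  45.6] [14.7  8.3] 53.1 zmax 0.371
w hook (0, 41, 39, 87) [483.4  15.6] [39.6 75.6] 87.0 zmax 0.371
w hook (583, 32, 57, 236) [497.4 589.2] [233.9  63.6] 16.8 zmax 0.371
w hook (224, 0, 234, 188) [469.6 317.5] [102.2 188.3] 34.2 zmax 0.371
t rail (158, 261, 62, 53) (array([447.1, 345.8]), array([108.2, 129.1]), 34.7)
t hook (184, 296, 7, 4) [409.9 338.4] [ 5.9 15.8] 32.2 zmax 0.03
t hook (167, 293, 4, 4) [414.2 387. ] [8.1 7.7] 8.9 zmax 0.015
t hook (172, 273, 8, 5) [465.5 376. ] [11.5 16.1] 52.2 zmax 0.03
t hook (175, 240, 75, 75) [523.5 240.6] [280.4 135.8] 51.1 zmax 1.193
(array([659. , -45.1]), array([68.6, 36.9]), 4.5)
(array([652.2,  33.6]), array([68.5, 36.8]), 5.3)
(array([645.1, 115.1]), array([68.8, 37.1]), 5.8)
```

View pics/w2.png

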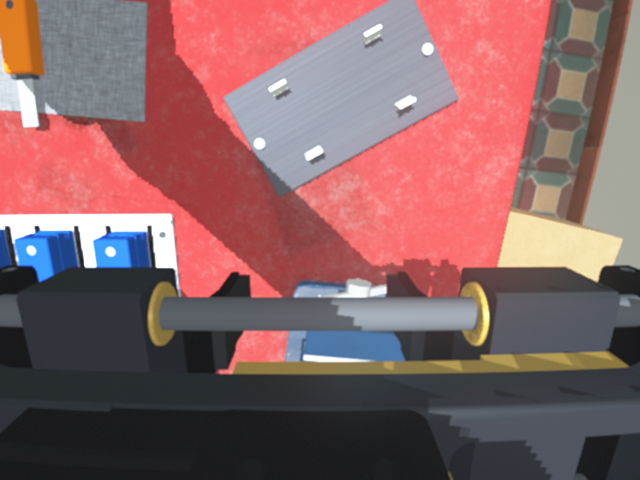

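The rail is fully visible: hooks at (278,88)/(314,153) and (373,33)/(405,102), screws at (259,144) and (428,49). I'll refine their positions from this view.

```bash
python3 - <<'E'
from meas import *
c=shot("wrist");g=cv2.cvtColor(c['image'],cv2.COLOR_RGB2GRAY);hsv=cv2.cvtColor(c['image'],cv2.COLOR_RGB2HSV)
m=((hsv[:,:,1]<70)).astype(np.uint8);m[275:]=0;m[:,:215]=0;m[:,470:]=0
m=cv2.morphologyEx(m,cv2.MORPH_OPEN,np.ones((5,5),np.uint8))
q=max(cv2.findContours(m,0,cv2.CHAIN_APPROX_NONE)[0],key=cv2.contourArea);print('rail',rect(c,q,.008))
C=cloud(c)
hm=((C[:,:,2]>.015)&(C[:,:,2]<.05)&(m>0)).astype(np.uint8)
for q in cv2.findContours(hm,0,cv2.CHAIN_APPROX_NONE)[0]:
    if cv2.contourArea(q)<8: continue
    k=np.zeros_like(hm);cv2.drawContours(k,[q],-1,1,-1);P=C[(k>0)&(hm>0)];T=P[P[:,2]>np.percentile(P[:,2],90)-.004]
    print('hookdepth',cv2.boundingRect(q),P.mean(0).round(4),'top',T.mean(0).round(4),T[:,2].max().round(4),len(T))
bm=((g>195)&(m>0)).astype(np.uint8)
for q in cv2.findContours(bm,0,cv2.CHAIN_APPROX_NONE)[0]:
    if cv2.contourArea(q)>15: print('bright',cv2.boundingRect(q),rect(c,q,.027),round(g[bm>0].mean()))
print('railgrey',np.median(g[m>0]))
i=c['image'][0:195,215:465,::-1];cv2.imwrite('pics/w2c.png',cv2.resize(i,None,fx=3,fy=3,interpolation=cv2.INTER_CUBIC))
E
```

```text
rail (array([467.3, 318.9]), array([109.7, 199.6]), 34.4)
hookdepth (307, 146, 18, 14) [0.5217 0.2975 0.0251] top [0.5231 0.2985 0.0289] 0.0304 58
hookdepth (396, 95, 22, 15) [0.468  0.3761 0.0248] top [0.4687 0.3774 0.0285] 0.0305 70
hookdepth (271, 79, 20, 17) [0.4671 0.2609 0.0245] top [0.4658 0.2599 0.0283] 0.0305 84
hookdepth (364, 23, 20, 21) [0.4135 0.3392 0.0244] top [0.412  0.339  0.0285] 0.031 90
bright (306, 145, 20, 16) (array([521.3, 297.8]), array([ 8.4, 18.3]), 34.1) 244
bright (255, 137, 13, 12) (array([517.8, 246.8]), array([ 9.9, 11.2]), 5.3) 244
bright (396, 94, 23, 15) (array([467.7, 376.7]), array([ 8.4, 20.1]), 34.1) 244
bright (270, 78, 19, 14) (array([465.4, 259.4]), array([ 5.5, 18.4]), 33.0) 244
bright (423, 41, 13, 13) (array([420.1, 389.5]), array([10. , 10.8]), 6.8) 244
bright (365, 23, 20, 13) (array([411.1, 339.2]), array([ 5.2, 18.2]), 31.5) 244
railgrey 168.0
```

View pics/w2c.png

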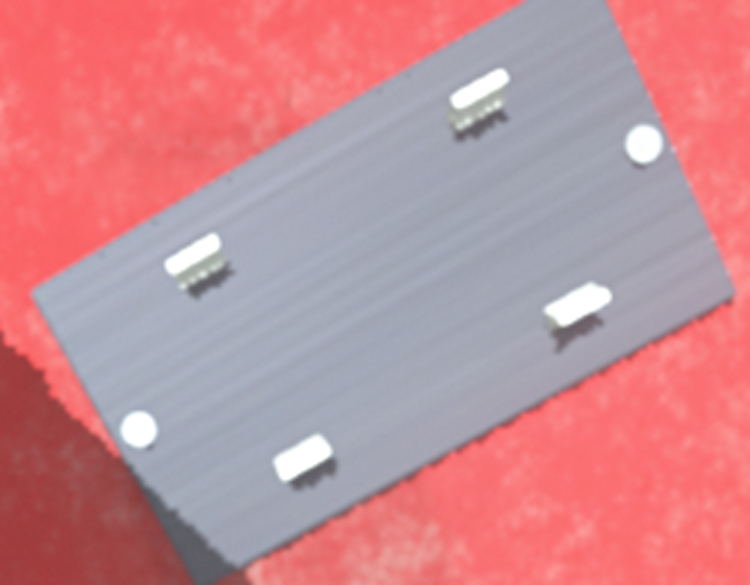

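The rail fit is clean: 109.7 x 199.6 mm, centre (467.3,318.9), yaw 34.4°. That puts the seats at (440.3,358.4) and (494.5,279.3), matching the hook midpoints. I'll look at the blocks from the same wrist attitude so any camera bias cancels.

step_arm(delta_pos=[[0.6,-0.99,0],[0.6,-0.99,0],[0.6,-0.99,0],[0.6,-0.99,0],[0.6,-0.99,0],[0.6,-0.99,0],[0.6,-0.99,0],[0.6,-0.99,0],[0.6,-0.99,0],[0.6,-0.99,0],[0.6,-0.99,0],[0,0,0]], turn=[0,0,0,0,0,0,0,0,0,0,0,0])

```text
time: 31.65
ee_pos: [0.7534, 0.0279, 0.2058]
eef_rot: [-0.045, 0.999, -0.001, 0.0]
ft_force: [0.2, -0.8, -0.7]
width: 0.0654
grip_force: 0.0
```

step_arm(delta_pos=[[0,0,0],[0,0,0],[0,0,0]], turn=[0,0,0])

```text
time: 31.95
ee_pos: [0.7514, 0.0357, 0.2065]
eef_rot: [-0.05, 0.999, 0.0, 0.0]
ft_force: [0.2, -0.1, 0.0]
width: 0.0651
grip_force: 0.0
```

```bash
cat > blk.py <<'E'
from meas import *
def blk():
    st();c=shot("wrist",'w3.png');C=cloud(c);V=np.array(c['view']);print('cam',(-V[:3,:3].T@V[:3,3]).round(3))
    hsv=cv2.cvtColor(c['image'],cv2.COLOR_RGB2HSV)
    for q in blobs(c,(105,120,40),(125,255,255),(0,0,640,275),500):
        k=np.zeros((480,640),np.uint8);cv2.drawContours(k,[q],-1,1,-1)
        t=((k>0)&(C[:,:,2]>.041)&(C[:,:,2]<.053)).astype(np.uint8)
        a=cv2.findContours(t,0,cv2.CHAIN_APPROX_NONE)[0]
        if not a: continue
        a=max(a,key=cv2.contourArea);print(cv2.boundingRect(q),'all',*rect(c,q,.046),'top',*rect(c,a,.046))
E
python3 -c "
from blk import *
blk()"
```

```text
t 31.9 p [751.4  35.7 206.5] yaw -3.041 F [ 0.2 -0.1  0. ] w 65.1 g 0.0
cam [0.686 0.03  0.37 ]
(575, 215, 65, 54) all [736.8 324. ] [81.5 40.7] 82.7 top [735.7 316.5] [18.9 39.6] 86.5
(392, 83, 52, 76) all [650.4 112.8] [63.4 41.8] 4.7 top [650.4 115.1] [63. 37.] 6.2
(307, 81, 43, 76) all [657.3  35.7] [62.6 36.2] 5.4 top [657.2  35.5] [62.5 35.1] 6.3
(214, 80, 49, 77) all [664.1 -41.7] [63.6 40. ] 6.0 top [663.9 -43.5] [62.9 36.4] 6.0
```

View pics/w3.png

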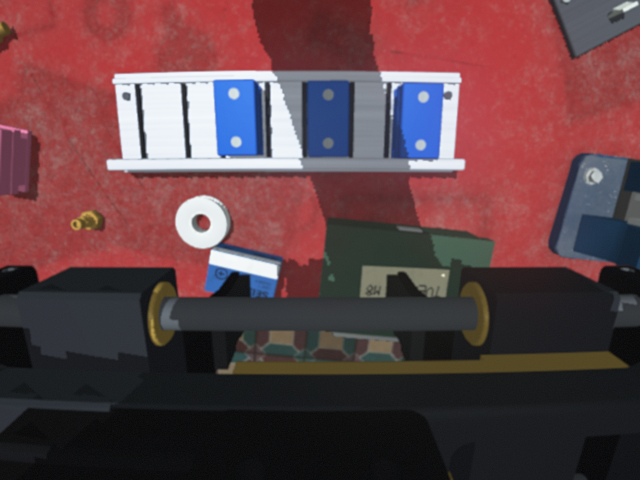

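Blocks from the wrist view: (650.4,115.1), (657.2,35.5) and (664,-43.5). I'll take the middle, sound one first.

step_arm(delta_pos=[[-0.75,0,-0.9],[-0.75,0,-0.9],[-0.75,0,-0.9],[-0.75,0,-0.9],[-0.77,0,-0.9],[0,0,0],[0,0,0],[0,0,0]], turn=[0,0,0,0,0,0,0,0])

```text
time: 32.8
ee_pos: [0.6588, 0.0352, 0.0949]
eef_rot: [-0.049, 0.999, 0.0, 0.001]
ft_force: [0.1, -0.3, 1.0]
width: 0.0653
grip_force: 0.0
```

step_arm(delta_pos=[[-0.06,0,-0.63],[0,0,-0.63],[0,0,-0.63],[0,0,-0.63],[0,0,-0.63],[0,0,0],[0,0,0],[0,0,0]], turn=[0,0,0,0,0,0,0,0])

```text
time: 33.6
ee_pos: [0.6567, 0.035, 0.0155]
eef_rot: [-0.049, 0.999, 0.0, 0.001]
ft_force: [-0.3, -0.4, -0.1]
width: 0.0653
grip_force: 0.0
```

step_arm(delta_pos=[[0,0,0],[0,0,0],[0,0,0],[0,0,0],[0,0,0],[0,0,0],[0,0,0]], turn=[0,0,0,0,0,0,0], grip=1.0, newtons=50)

```text
time: 34.3
ee_pos: [0.6562, 0.0348, 0.0149]
eef_rot: [-0.049, 0.999, -0.0, 0.0]
ft_force: [-0.5, -0.9, 2.0]
width: 0.0356
grip_force: 50.0
```

Gripped at 35.6 mm. I'll lift and carry it to station A with a turn of +0.5 rad.

step_arm(delta_pos=[[0,0,0.5],[0,0,0.9],[0,0,1],[0,0,1],[-0.66,0.98,0],[-0.66,0.98,0],[-0.66,0.98,0],[-0.66,0.98,0],[-0.66,0.98,0],[-0.66,0.98,0],[-0.66,0.98,0],[-0.66,0.98,0]], turn=[0,0,0,0,0.4,0.4,0.4,0.4,0.4,0.4,0.4,0.4])

```text
time: 35.5
ee_pos: [0.5228, 0.2326, 0.0999]
eef_rot: [-0.241, 0.971, 0.0, 0.0]
ft_force: [0.5, 0.9, -1.8]
width: 0.0358
grip_force: 50.0
```

step_arm(delta_pos=[[-0.66,0.98,0],[-0.66,0.98,0],[-0.66,0.98,0],[-0.66,0.98,0],[-0.66,0.98,0],[0,0.1,0],[0,0,0],[0,0,0],[0,0,0]], turn=[0.4,0.4,0.16,0,0,0,0,0,0])

```text
time: 36.4
ee_pos: [0.4423, 0.3549, 0.0996]
eef_rot: [-0.294, 0.956, -0.0, -0.0]
ft_force: [0.1, 0.2, -0.9]
width: 0.0353
grip_force: 50.0
```

```bash
python3 - <<'E'
from h import *
st();shot('wrist','w4.png')
E
```

```text
t 36.4 p [442.3 354.9  99.6] yaw -2.545 F [ 0.1  0.2 -0.9] w 35.3 g 50.0
```

View pics/w4.png

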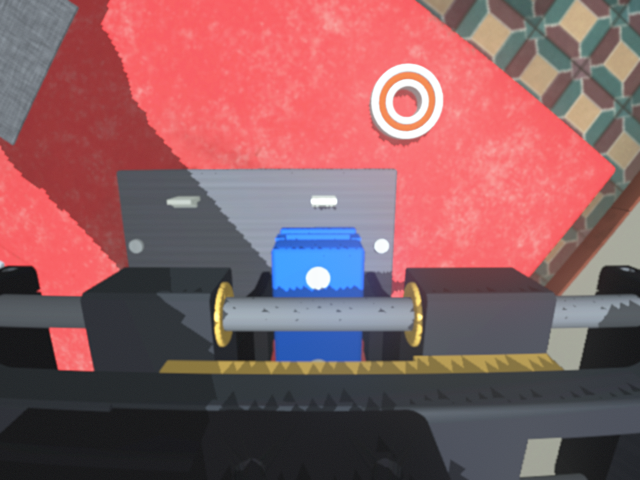

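The block sits squarely over station A. Its front edge shows at rows 229–240, the near hook is at (323,201), and the second station's hook is at (183,201). I'll measure the held block against the hooks.

```bash
cat > hold.py <<'E'
from meas import *
def hold(zu):
    s=st();c=shot('wrist');C=cloud(c);T=np.array(s['ee_pos']);x,y,z,w=s['eef_rot'];yw=np.arctan2(2*(x*y+z*w),1-2*(y*y+z*z))+np.pi
    a=np.array([np.cos(yw),np.sin(yw)]);b=np.array([-a[1],a[0]])
    hsv=cv2.cvtColor(c['image'],cv2.COLOR_RGB2HSV);m=cv2.inRange(hsv,np.array((105,110,40)),np.array((125,255,255)))
    zt=T[2]-zu+.040;t=(m>0)&(abs(C[:,:,2]-zt)<.005);t[275:]=False;t[:,:240]=False;t[:,400:]=False
    v,u=np.nonzero(t);P=onplane(c,np.c_[u,v],zt)[:,:2]-T[:2];p=P@a*1000;q=P@b*1000
    print('block in tool frame: x min edge',np.percentile(p,1).round(1),'-> centre',np.percentile(p,1).round(1)+32,' y edges',np.percentile(q,[1,99]).round(1),len(p))
    H=C.copy();k=((H[:,:,2]>.016)&(H[:,:,2]<.04)).astype(np.uint8);k[265:]=0;k[m>0]=0
    for r in cv2.findContours(k,0,cv2.CHAIN_APPROX_NONE)[0]:
        if cv2.contourArea(r)<25: continue
        kk=np.zeros_like(k);cv2.drawContours(kk,[r],-1,1,-1);P=H[(kk>0)&(k>0)];P=P[P[:,2]>.0245]
        if len(P)<10 or P[:,2].max()>.034: continue
        d=P[:,:2]-T[:2];print('hook top',cv2.boundingRect(r),'world',P.mean(0).round(4),'tool x',(d@a*1000).min().round(1),(d@a*1000).max().round(1),'y',(d@b*1000).mean().round(1))
E
python3 -c "
from hold import *
hold(.009)"
```

```text
t 36.5 p [442.3 354.9  99.6] yaw -2.545 F [ 0.1 -0.4 -0.5] w 35.5 g 50.0
block in tool frame: x min edge -31.8 -> centre 0.1999999999999993  y edges [-17.4  17.5] 2744
hook top (167, 198, 30, 9) world [0.4654 0.2602 0.0283] tool x -35.6 -32.4 y -91.3
hook top (311, 196, 25, 10) world [0.4114 0.3384 0.0283] tool x -36.2 -33.4 y 3.7
```

The offset to the seat is about (-2.7,+2.6) mm, which agrees with my earlier estimate. I'll correct it and lower to just above the hooks.

step_arm(delta_pos=[[-0.11,0.11,0],[0,0,-0.7],[0,0,-0.7],[0,0,-0.7],[0,0,-0.2],[0,0,0],[0,0,0],[0,0,0]], turn=[0,0,0,0,0,0,0,0])

```text
time: 37.3
ee_pos: [0.4392, 0.359, 0.0429]
eef_rot: [-0.295, 0.956, 0.0, 0.0]
ft_force: [-0.5, 0.3, -1.5]
width: 0.0355
grip_force: 50.0
```

```bash
python3 -c "
from hold import *
hold(.009)"
```

```text
t 37.3 p [439.2 359.   42.9] yaw -2.544 F [-0.5  0.3 -1.5] w 35.5 g 50.0
block in tool frame: x min edge -31.9 -> centre 0.10000000000000142  y edges [-17.4  17.4] 2743
hook top (113, 211, 42, 13) world [0.4652 0.2603 0.0282] tool x -35.5 -32.2 y -96.2
hook top (299, 209, 32, 13) world [0.4116 0.3384 0.0282] tool x -35.8 -32.5 y -1.5
```

step_arm(delta_pos=[[0,0,-0.08],[0,0,-0.08],[0,0,-0.08],[0,0,-0.08],[0,0,0]], turn=[0,0,0,0,0])

```text
time: 37.85
ee_pos: [0.4388, 0.3584, 0.0339]
eef_rot: [-0.295, 0.956, -0.0, -0.0]
ft_force: [-0.6, 0.2, -1.5]
width: 0.0355
grip_force: 50.0
```

step_arm(delta_pos=[[0,0,-0.08],[0,0,-0.08],[0,0,0]], turn=[0,0,0])

```text
time: 38.15
ee_pos: [0.4388, 0.3584, 0.0299]
eef_rot: [-0.295, 0.956, -0.0, -0.0]
ft_force: [-0.0, 0.4, -2.2]
width: 0.0356
grip_force: 50.0
```

step_arm(delta_pos=[[0,0,-0.08],[0,0,-0.08],[0,0,0]], turn=[0,0,0])

```text
time: 38.45
ee_pos: [0.4388, 0.3586, 0.0261]
eef_rot: [-0.295, 0.956, 0.0, -0.0]
ft_force: [-0.4, -0.2, -0.6]
width: 0.0357
grip_force: 50.0
```

step_arm(delta_pos=[[0,0,-0.08],[0,0,0]], turn=[0,0])

```text
time: 38.65
ee_pos: [0.4396, 0.3592, 0.0254]
eef_rot: [-0.294, 0.956, 0.0, 0.001]
ft_force: [-2.2, -1.7, 9.5]
width: 0.0357
grip_force: 50.0
```

step_arm(delta_pos=[[0,0,-0.08],[0,0,0]], turn=[0,0])

```text
time: 38.85
ee_pos: [0.4388, 0.3587, 0.0225]
eef_rot: [-0.295, 0.956, 0.0, 0.0]
ft_force: [-1.3, -0.1, 0.4]
width: 0.0354
grip_force: 50.0
```

step_arm(delta_pos=[[0,0,-0.08],[0,0,0]], turn=[0,0])

```text
time: 39.05
ee_pos: [0.4387, 0.3584, 0.0198]
eef_rot: [-0.295, 0.956, 0.0, -0.0]
ft_force: [-1.1, 0.3, -2.1]
width: 0.0356
grip_force: 50.0
```

step_arm(delta_pos=[[0,0,-0.08],[0,0,0]], turn=[0,0])

```text
time: 39.25
ee_pos: [0.4386, 0.3582, 0.0176]
eef_rot: [-0.295, 0.956, -0.0, -0.0]
ft_force: [-0.6, 0.4, -3.3]
width: 0.036
grip_force: 50.0
```

step_arm(delta_pos=[[0,0,-0.04],[0,0,0]], turn=[0,0])

```text
time: 39.45
ee_pos: [0.4389, 0.3585, 0.0171]
eef_rot: [-0.295, 0.956, 0.0, -0.0]
ft_force: [-0.9, 0.1, -2.1]
width: 0.0356
grip_force: 50.0
```

step_arm(delta_pos=[[0,0,-0.04],[0,0,0]], turn=[0,0])

```text
time: 39.65
ee_pos: [0.4391, 0.3586, 0.0168]
eef_rot: [-0.294, 0.956, -0.0, 0.0]
ft_force: [-0.8, -2.2, 5.2]
width: 0.0354
grip_force: 50.0
```

step_arm(delta_pos=[[0,0,-0.04],[0,0,0]], turn=[0,0])

```text
time: 39.85
ee_pos: [0.4392, 0.3586, 0.0167]
eef_rot: [-0.294, 0.956, -0.0, 0.0]
ft_force: [-3.6, -6.4, 16.9]
width: 0.0357
grip_force: 50.0
```

step_arm(delta_pos=[[0,0,0.06],[0,0,0],[0,0,0],[0,0,0],[0,0,0.4],[0,0,0.8],[0,0,1],[0,0,1],[0,0,1],[0,0,0]], turn=[0,0,0,0,0,0,0,0,0,0], grip=0.25)

```text
time: 40.85
ee_pos: [0.4398, 0.3604, 0.1266]
eef_rot: [-0.295, 0.956, 0.001, 0.003]
ft_force: [0.4, 0.3, -0.2]
width: 0.0653
grip_force: 0.0
```

```bash
python3 - <<'E'
from meas import *
st();c=shot('wrist');C=cloud(c)
m=cv2.inRange(cv2.cvtColor(c['image'],cv2.COLOR_RGB2HSV),np.array((105,110,40)),np.array((125,255,255)));m[275:]=0
print('top z pcts',np.percentile(C[m>0][:,2],[10,50,90,98]).round(4))
c=shot("top")
for q in blobs(c,(105,120,60),(125,255,255),(150,195,395,320),40):
    x,y,w,h=cv2.boundingRect(q);print((x,y,w,h),*rect(c,q,.046),cloud(c)[y+h//2,x+w//2].round(3))
for q in blobs(c,(8,150,150),(22,255,255),(250,255,370,330),30): print('feeler',rect(c,q,.022))
E
```

```text
t 40.9 p [439.8 360.4 126.6] yaw -2.543 F [ 0.4  0.3 -0.2] w 65.3 g 0.0
top z pcts [0.0482 0.0496 0.0505 0.0511]
(336, 203, 15, 26) [659.  -45.1] [68.6 36.9] 4.5 [ 0.657 -0.045  0.049]
(275, 203, 15, 26) [645.1 115.1] [68.8 37.1] 5.8 [0.643 0.115 0.046]
(174, 195, 35, 9) [669.1 361. ] [22.2 90.6] 5.0 [0.658 0.348 0.084]
feeler (array([436.4,   6.7]), array([67.2, 25.9]), 5.2)
```

The block top reads 0.0496 with the usual +1.5 mm depth bias, so 0.048 means it is seated. The feeler is still on the mat. Next is the right, sound block.

step_arm(delta_pos=[[0.5,-0.95,-0.07],[0.53,-0.95,-0.07],[0.53,-0.95,-0.07],[0.53,-0.95,-0.07],[0.53,-0.95,-0.07],[0.53,-0.95,-0.07],[0.53,-0.95,-0.07],[0.53,-0.95,-0.07],[0.53,-0.95,-0.07],[0.53,-0.95,-0.07],[0.53,-0.95,-0.07],[0.53,-0.95,-0.07]], turn=[-0.4,-0.4,-0.4,-0.4,-0.4,-0.4,-0.4,-0.4,-0.4,-0.4,-0.15,0])

```text
time: 42.15
ee_pos: [0.5981, 0.0716, 0.1006]
eef_rot: [-0.049, 0.999, -0.0, -0.0]
ft_force: [-0.7, 0.2, -0.5]
width: 0.0657
grip_force: 0.0
```

step_arm(delta_pos=[[0.53,-0.95,-0.07],[0.53,-0.95,-0.07],[0.53,-0.95,-0.07],[0.53,-0.95,-0.07],[0.53,-0.95,-0.07],[0,0,0],[0,0,0],[0,0,0],[0,0,0]], turn=[0,0,0,0,0,0,0,0,0])

```text
time: 43.05
ee_pos: [0.6632, -0.0442, 0.0922]
eef_rot: [-0.051, 0.999, 0.0, 0.0]
ft_force: [-0.8, -0.8, -0.6]
width: 0.065
grip_force: 0.0
```

step_arm(delta_pos=[[0.03,0.03,-0.615],[0,0,-0.615],[0,0,-0.615],[0,0,-0.615],[0,0,-0.615],[0,0,0],[0,0,0],[0,0,0]], turn=[0,0,0,0,0,0,0,0])

```text
time: 43.85
ee_pos: [0.6647, -0.0443, 0.0159]
eef_rot: [-0.05, 0.999, 0.0, 0.001]
ft_force: [-0.3, 0.4, 0.5]
width: 0.0653
grip_force: 0.0
```

step_arm(delta_pos=[[0,0,0],[0,0,0],[0,0,0],[0,0,0],[0,0,0],[0,0,0],[0,0,0]], turn=[0,0,0,0,0,0,0], grip=1.0, newtons=50)

```text
time: 44.55
ee_pos: [0.6642, -0.0445, 0.0152]
eef_rot: [-0.05, 0.999, -0.0, 0.0]
ft_force: [-0.2, -0.7, 1.7]
width: 0.0356
grip_force: 50.0
```

step_arm(delta_pos=[[0,0,0.5],[0,0,0.9],[0,0,1],[0,0,1],[-0.52,0.99,0],[-0.52,0.99,0],[-0.52,0.99,0],[-0.52,0.99,0],[-0.52,0.99,0],[-0.52,0.99,0],[-0.52,0.99,0],[-0.52,0.99,0]], turn=[0,0,0,0,0.4,0.4,0.4,0.4,0.4,0.4,0.4,0.4])

```text
time: 45.75
ee_pos: [0.5591, 0.1554, 0.1003]
eef_rot: [-0.241, 0.97, 0.0, 0.0]
ft_force: [0.5, 0.3, -1.9]
width: 0.0356
grip_force: 50.0
```

step_arm(delta_pos=[[-0.52,0.99,0],[-0.52,0.99,0],[-0.52,0.99,0],[-0.52,0.99,0],[-0.52,0.99,0],[0,0,0],[0,0,0],[0,0,0],[0,0,0]], turn=[0.4,0.4,0.16,0,0,0,0,0,0])

```text
time: 46.65
ee_pos: [0.4957, 0.2765, 0.1]
eef_rot: [-0.295, 0.956, -0.0, -0.0]
ft_force: [0.2, -0.3, -2.0]
width: 0.0354
grip_force: 50.0
```

```bash
python3 -c "
from hold import *
hold(.0092)"
```

```text
t 46.6 p [495.7 276.5 100. ] yaw -2.544 F [ 0.2 -0.3 -2. ] w 35.4 g 50.0
block in tool frame: x min edge -32.9 -> centre -0.8999999999999986  y edges [-17.5  17.8] 1398
hook top (448, 197, 31, 9) world [0.412  0.3382 0.0283] tool x -35.7 -31.9 y 98.1
hook top (310, 196, 24, 10) world [0.4656 0.2592 0.0284] tool x -36.0 -32.9 y 2.7
```

step_arm(delta_pos=[[-0.04,0.08,0],[0,0,-0.7],[0,0,-0.7],[0,0,-0.7],[0,0,-0.2],[0,0,0],[0,0,0],[0,0,0]], turn=[0,0,0,0,0,0,0,0])

```text
time: 47.5
ee_pos: [0.4945, 0.2797, 0.0433]
eef_rot: [-0.295, 0.955, 0.0, 0.0]
ft_force: [0.6, 0.4, -1.9]
width: 0.0358
grip_force: 50.0
```

```bash
python3 -c "
from hold import *
hold(.0092)"
```

```text
t 47.5 p [494.5 279.7  43.3] yaw -2.542 F [ 0.6  0.4 -1.9] w 35.8 g 50.0
block in tool frame: x min edge -33.0 -> centre -1.0  y edges [-17.8  17.8] 860
hook top (478, 209, 42, 12) world [0.4122 0.3381 0.0283] tool x -36.5 -32.6 y 94.6
hook top (301, 208, 31, 12) world [0.4657 0.2591 0.0283] tool x -36.9 -33.5 y -0.7
```

Aligned within 1 mm. I'll push it down.

step_arm(delta_pos=[[0,0,-0.2],[0,0,-0.2],[0,0,-0.12],[0,0,-0.08],[0,0,0]], turn=[0,0,0,0,0])

```text
time: 48.05
ee_pos: [0.4941, 0.2792, 0.0273]
eef_rot: [-0.295, 0.955, 0.0, -0.0]
ft_force: [0.5, 0.0, -1.7]
width: 0.0356
grip_force: 50.0
```

step_arm(delta_pos=[[0,0,-0.08],[0,0,0]], turn=[0,0])

```text
time: 48.25
ee_pos: [0.4944, 0.2796, 0.026]
eef_rot: [-0.295, 0.955, 0.0, 0.0]
ft_force: [0.1, -0.5, 2.9]
width: 0.0359
grip_force: 50.0
```

step_arm(delta_pos=[[0,0,-0.08],[0,0,0]], turn=[0,0])

```text
time: 48.45
ee_pos: [0.4952, 0.2802, 0.0252]
eef_rot: [-0.295, 0.955, 0.0, 0.001]
ft_force: [-1.8, -0.3, 12.5]
width: 0.0357
grip_force: 50.0
```

step_arm(delta_pos=[[0,0,-0.08],[0,0,0]], turn=[0,0])

```text
time: 48.65
ee_pos: [0.494, 0.2793, 0.0215]
eef_rot: [-0.295, 0.955, -0.0, -0.0]
ft_force: [-0.3, -0.3, 0.4]
width: 0.0358
grip_force: 50.0
```

step_arm(delta_pos=[[0,0,-0.08],[0,0,0]], turn=[0,0])

```text
time: 48.85
ee_pos: [0.494, 0.2792, 0.0192]
eef_rot: [-0.295, 0.955, 0.0, -0.0]
ft_force: [0.5, 0.4, -1.7]
width: 0.0358
grip_force: 50.0
```

step_arm(delta_pos=[[0,0,-0.08],[0,0,0]], turn=[0,0])

```text
time: 49.05
ee_pos: [0.494, 0.2792, 0.0172]
eef_rot: [-0.295, 0.955, 0.0, -0.0]
ft_force: [0.4, -0.4, -1.1]
width: 0.0354
grip_force: 50.0
```

Snapped through at 12.5 N. I'll press home, release and lift.

step_arm(delta_pos=[[0,0,-0.04],[0,0,0]], turn=[0,0])

```text
time: 49.25
ee_pos: [0.494, 0.2792, 0.0171]
eef_rot: [-0.295, 0.955, -0.0, -0.0]
ft_force: [-2.1, -2.9, 8.2]
width: 0.0358
grip_force: 50.0
```

step_arm(delta_pos=[[0,0,-0.04],[0,0,0]], turn=[0,0])

```text
time: 49.45
ee_pos: [0.494, 0.2792, 0.0171]
eef_rot: [-0.295, 0.955, -0.001, -0.0]
ft_force: [-7.2, -7.5, 21.0]
width: 0.0355
grip_force: 50.0
```

step_arm(delta_pos=[[0,0,-0.03],[0,0,0]], turn=[0,0])

```text
time: 49.65
ee_pos: [0.494, 0.2792, 0.0171]
eef_rot: [-0.295, 0.955, -0.001, -0.0]
ft_force: [-9.2, -10.4, 29.2]
width: 0.0354
grip_force: 50.0
```

step_arm(delta_pos=[[0,0,0.08],[0,0,0],[0,0,0],[0,0,0],[0,0,0.4],[0,0,0.8],[0,0,1],[0,0,1],[0,0,0],[0,0,0]], turn=[0,0,0,0,0,0,0,0,0,0], grip=0.25)

```text
time: 50.65
ee_pos: [0.4946, 0.2796, 0.0983]
eef_rot: [-0.295, 0.955, 0.0, 0.001]
ft_force: [1.1, 0.0, -0.6]
width: 0.0656
grip_force: 0.0
```

```bash
python3 - <<'E'
from meas import *
st();c=shot('wrist');C=cloud(c)
m=cv2.inRange(cv2.cvtColor(c['image'],cv2.COLOR_RGB2HSV),np.array((105,110,40)),np.array((125,255,255)));m[275:]=0
for q in cv2.findContours(m,0,1)[0]:
    if cv2.contourArea(q)>300:
        k=np.zeros_like(m);cv2.drawContours(k,[q],-1,1,-1);print(cv2.boundingRect(q),np.percentile(C[k>0][:,2],[10,50,90]).round(4))
E
```

```text
t 50.6 p [494.6 279.6  98.3] yaw -2.542 F [ 1.1  0.  -0.6] w 65.6 g 0.0
(0, 245, 67, 30) [0.0121 0.0238 0.0432]
(424, 202, 81, 73) [0.024  0.0494 0.0506]
(288, 200, 60, 75) [0.0262 0.049  0.0502]
```

Both blocks are seated at equal height. Now the left, bad block.

step_arm(delta_pos=[[0.89,-0.94,0],[0.89,-0.94,0],[0.89,-0.94,0],[0.89,-0.94,0],[0.89,-0.94,0],[0.89,-0.94,0],[0.89,-0.94,0],[0,0,0],[0,0,0],[0,0,0]], turn=[-0.594,-0.594,-0.594,-0.594,-0.594,-0.594,-0.594,0,0,0])

```text
time: 51.7
ee_pos: [0.6495, 0.1148, 0.0965]
eef_rot: [-0.05, 0.999, 0.0, -0.0]
ft_force: [0.2, 0.4, -0.4]
width: 0.0654
grip_force: 0.0
```

step_arm(delta_pos=[[0,0,-0.66],[0,0,-0.66],[0,0,-0.66],[0,0,-0.66],[0,0,-0.66],[0,0,0],[0,0,0],[0,0,0]], turn=[0,0,0,0,0,0,0,0])

```text
time: 52.5
ee_pos: [0.6504, 0.1151, 0.0152]
eef_rot: [-0.05, 0.999, 0.0, 0.001]
ft_force: [-0.4, 0.2, 0.3]
width: 0.065
grip_force: 0.0
```

step_arm(delta_pos=[[0,0,0],[0,0,0],[0,0,0],[0,0,0],[0,0,0],[0,0,0],[0,0,0]], turn=[0,0,0,0,0,0,0], grip=1.0, newtons=50)

```text
time: 53.2
ee_pos: [0.6499, 0.1149, 0.0145]
eef_rot: [-0.05, 0.999, 0.0, 0.0]
ft_force: [-1.1, -0.6, 2.1]
width: 0.0357
grip_force: 50.0
```

step_arm(delta_pos=[[0,0,0.5],[0,0,0.9],[0,0,1],[0,0,1],[0,0,0.6],[-0.45,-0.98,0],[-0.45,-0.98,0],[-0.45,-0.98,0],[-0.45,-0.98,0],[-0.45,-0.98,0],[-0.45,-0.98,0],[-0.45,-0.98,0]], turn=[0,0,0,0,0,0,0,0,0,0,0,0])

```text
time: 54.4
ee_pos: [0.5704, -0.0577, 0.1145]
eef_rot: [-0.05, 0.999, -0.0, -0.0]
ft_force: [0.4, -0.4, -1.0]
width: 0.0358
grip_force: 50.0
```

step_arm(delta_pos=[[-0.45,-0.98,0],[-0.45,-0.98,0],[-0.45,-0.98,0],[-0.45,-0.98,0],[-0.45,-0.98,0],[-0.45,-0.98,0],[-0.45,-0.98,0],[-0.45,-0.98,0],[-0.45,-0.98,0],[-0.45,-0.98,0],[-0.45,-0.98,0],[0,0,0]], turn=[-0.15,-0.15,-0.15,-0.15,-0.15,-0.15,-0.15,-0.15,-0.15,-0.15,0,0])

```text
time: 55.6
ee_pos: [0.445, -0.3303, 0.114]
eef_rot: [0.043, 0.999, -0.001, -0.001]
ft_force: [-0.1, 0.3, -2.2]
width: 0.0359
grip_force: 50.0
```

step_arm(delta_pos=[[0,0,0],[0,0,0],[0,0,0]], turn=[0,0,0])

```text
time: 55.9
ee_pos: [0.448, -0.3251, 0.1145]
eef_rot: [0.039, 0.999, 0.0, 0.0]
ft_force: [-1.0, -0.3, -1.7]
width: 0.0356
grip_force: 50.0
```

```bash
python3 - <<'E'
from h import *
s=st();print(np.round(s['joint_positions'],2))
shot('wrist','w5.png')
E
```

```text
t 55.9 p [ 448.  -325.1  114.5] yaw 3.064 F [-1.  -0.3 -1.7] w 35.6 g 50.0
[ 1.42  0.49 -1.09  1.74  0.46  1.2   1.7 ]
```

View pics/w5.png

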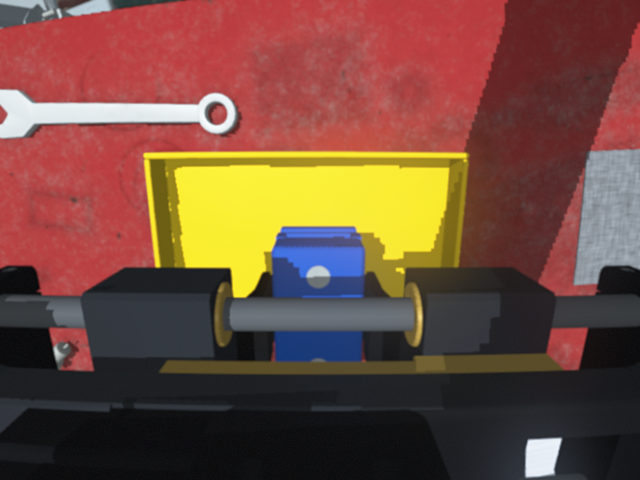

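The block is centred above the bin. I'll lower it to the floor and release.

step_arm(delta_pos=[[0,0,-0.9],[0,0,-0.9],[0,0,-0.9],[0,0,-0.7],[0,0,-0.3],[0,0,-0.2],[0,0,0],[0,0,0]], turn=[0,0,0,0,0,0,0,0])

```text
time: 56.75
ee_pos: [0.4479, -0.3264, 0.0176]
eef_rot: [0.04, 0.999, -0.0, 0.0]
ft_force: [0.3, -0.5, -1.0]
width: 0.0356
grip_force: 50.0
```

step_arm(delta_pos=[[0,0,-0.04],[0,0,0]], turn=[0,0])

```text
time: 56.95
ee_pos: [0.4476, -0.3264, 0.0163]
eef_rot: [0.04, 0.999, -0.0, 0.0]
ft_force: [-0.0, -0.6, -0.8]
width: 0.0361
grip_force: 50.0
```

step_arm(delta_pos=[[0,0,-0.08],[0,0,0]], turn=[0,0])

```text
time: 57.15
ee_pos: [0.4473, -0.3262, 0.0137]
eef_rot: [0.04, 0.999, 0.0, -0.0]
ft_force: [0.0, 0.7, -2.0]
width: 0.0355
grip_force: 50.0
```

step_arm(delta_pos=[[0,0,0],[0,0,0],[0,0,0],[0,0,0],[0,0,0.4],[0,0,0.9],[0,0,1],[0,0,1],[0,0,1],[0,0,1],[0,0,1],[0,0,1]], turn=[0,0,0,0,0,0,0,0,0,0,0,0], grip=0.25)

```text
time: 58.35
ee_pos: [0.4474, -0.3259, 0.1982]
eef_rot: [0.04, 0.999, -0.0, 0.0]
ft_force: [-0.1, -0.4, 0.2]
width: 0.0652
grip_force: 0.0
```

step_arm(delta_pos=[[-0.5,-1,0],[-0.5,-1,0],[-0.5,-1,0],[-0.5,-1,0],[-0.5,-1,0],[-0.5,-1,0],[-0.5,-1,0],[-0.5,-1,0],[0,0,0],[0,0,0]], turn=[0,0,0,0,0,0,0,0,0,0])

```text
time: 59.35
ee_pos: [0.3474, -0.5261, 0.1968]
eef_rot: [0.04, 0.999, 0.0, 0.0]
ft_force: [0.1, 0.4, -0.4]
width: 0.065
grip_force: 0.0
```

```bash
python3 - <<'E'
from meas import *
st();c=shot("top");C=cloud(c);cv2.imwrite('pics/t9.png',c['image'][125:385,105:640,::-1])
for q in blobs(c,(105,120,60),(125,255,255),(150,195,500,345),40):
    x,y,w,h=cv2.boundingRect(q);print((x,y,w,h),*rect(c,q,.046),C[y+h//2,x+w//2].round(3))
for q in blobs(c,(8,150,150),(22,255,255),(250,255,370,330),30): print('feeler',rect(c,q,.022))
E
```

```text
t 59.4 p [ 347.4 -526.1  196.8] yaw 3.061 F [ 0.1  0.4 -0.4] w 65.0 g 0.0
(436, 293, 19, 27) [ 445.9 -320.1] [41.8 64.6] 85.6 [ 0.445 -0.32   0.043]
(167, 271, 27, 30) [437.6 355.2] [73.8 42.4] 34.5 [0.436 0.354 0.05 ]
(201, 253, 26, 30) [490.7 276. ] [74.5 39.9] 35.1 [0.49  0.274 0.048]
(174, 195, 35, 9) [669.1 361. ] [22.2 90.6] 5.0 [0.659 0.349 0.081]
feeler (array([436.3,   8. ]), array([67.2, 28.5]), 5.2)
```

View pics/t9.png

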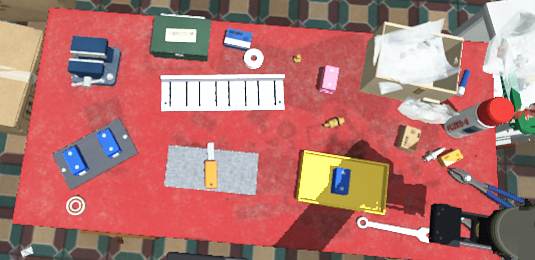

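The final view shows both sound blocks clipped on the rail at (75,160) and (107,142), the bad one in the bin at (341,181), and the feeler on its mat at (210,170). The bystanders have not moved and the arm is clear, so I'm handing in.

```bash
python3 -c "
from bench import *
print(close_job())"
```

```text
the job is handed in; nothing more can be done
None
```

I tried all three blocks and handed the job in at about 59 s: the middle and right blocks were sound and are clipped on the rail, the left one jammed and is in the bin, and the feeler is on its mat; the hand-in gave no verdict.

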